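# Pin the trailer drawbar and lock it with a spring clip

### The job

Couple the drawbar: push the hitch pin fully home, then draw the red-coiled spring clip out of the wooden block and slide its straight leg down through the cross hole near the pin's plain end, until the sprung leg snaps over and its bow hugs the shank, and let go. The pin has rolled, so the hole's mouth lies off the crown, away from the robot: feel for it lightly, bring it upright with the leg, and never force the clip against the pin (stay below 18 N). Do not shift the things lying about.

Things in the scene. Friction and masses are not known exactly. Their poses are not given: they have to be found in the camera images.
- hitch: Dark blue steel hitch bracket, fixed; origin: centre of the underside of its 140x120x10 mm base. x: along the dark drawbar, away from the robot; y: along the pin, towards its head; z up. Two 48 mm wide cheeks, outer boss faces at y = +27.5 and -27.5 mm, round tops 99 mm above the bench; between them the drawbar, 215 mm along +x, top 93 mm (bolt heads 102 mm) above the bench.
- pin (a joint): How far the hitch pin is still pulled out along the hitch's +y (m): 0 = fully home, head flat on the boss; at most 0.036. It drags with about 3 N of friction and stays where it is left. It also turns stiffly about its own axis (0.045 N m, stops 0.9 rad from hole-upright each way); that angle is not measured.
- pin_head (a point): Centre of the outer flat face of the pin's plain round head: a steel disc 37 mm across, 8 mm thick, 75 mm above the bench. Axes are the hitch's; push it along -y to drive the pin home.
- pin_hole (a point): Centre of the cross hole, on the pin's axis, 10 mm from the pin's -y end, 75 mm above the bench; 9 mm outside the -y boss when the pin is home. Shank 24 mm across, hole 5.4 mm wide, right through. Slides with the pin but does NOT turn with it (axes are the hitch's): the pin starts rolled by an unknown angle of up to 0.75 rad, the hole's upper mouth off the crown along +x by up to 8 mm.
- clip_coil (a point): Centre of the red coil of the loose spring clip (about 50 g): grip here; 28 mm across, 9.6 mm thick along the clip's y. Clip axes: z from legs to coil (up in the block), y square to its plane, x from the straight to the sprung leg. The sprung leg bows out 16 mm beside the straight one and ends flared 75 mm below this point; the straight leg is longer and enters first.
- clip_tip (a point): Square-cut tip of the clip's straight leg (4 mm wire): 84 mm below the coil's centre and 2.1 mm towards -x from it, clip axes. With the tip dropped into the hole's mouth, moving the leg sideways until it stands over the pin's axis rolls the pin so that the hole is upright. The clip may turn a little in the fingers.
- clip_bow (a point): Centre of the clip's bow, on the line of the straight leg, 34 mm above its tip and 50 mm below the coil's centre: lies on the pin's axis when the clip is home, with the red shoulder of the straight leg standing on the shank. Axes are the clip's.
- clip_leg (a joint): How far the sprung leg is bent away from the straight one (rad), 0 = relaxed. Passing the shank opens it about 0.1 rad and takes 3 to 8 N downwards; then it snaps in and pulls the clip down by itself, until the red shoulder stops on the shank.
- clip_block: Pale wooden block, fixed, 60 (x) x 130 (y) x 58 mm high; origin: centre of its underside. The clip stands on its legs in a slot 44 mm deep, 5.5 mm wide in the middle of the top, sprung leg to the block's +x, coil centre 40 mm above the top; draw it straight up (50 mm). Steel pins stand at y = +47 and -47 mm, 11 mm proud.
- jam_jar: Glass jam jar with a white lid, 64 mm across and 97 mm high, a bystander.
- tape_measure: Yellow tape measure, 62 x 81 x 33 mm, a bystander.
- sanding_block: Cork sanding block, 66 x 110 x 29 mm, a bystander.
Mind the look-alikes: they are no part of the job. Leave any yellow look-alike of the part that bears clip_coil alone.

How it is judged (in metres and radians):
On the way, in this order (a step that is already met when the one before it is completed fails the run):
1. the pin is fully home, its head against the boss, before the clip goes in (value of joint pin below 0.0015 m and distance between clip_bow and pin_hole above 0.03 m), for 0.2 s.
2. the clip is home: its leg through the hole and its bow round the shank (distance between clip_bow and pin_hole below 0.003 m and value of joint clip_leg below 0.05 rad), for 0.2 s.
At the end, for the whole second after the job is handed in: The pin is home within 2 mm; the clip is released with its straight leg through the cross hole: the centre of its bow lies within 3 mm of the hole's centre, its plane is square to the pin within 0.2 rad, and its sprung leg has closed round the shank (bent by less than 0.05 rad) (all of step 2 and value of joint pin below 0.002 m and angle between the y axis of clip_coil and the y axis of pin_hole, either way round below 0.2 rad); the robot touches nothing.
It fails at once if the clip is forced against the pin or the hitch with more than 18 N (contact force between clip and hitch above 18 N).
It fails at once if a bystander is shifted by more than 20 mm (distance of any of jam_jar, tape_measure, sanding_block from where it was at the start of the episode above 0.02 m).
It also fails if it takes over 72 s, if anything falls off the work surface, if the arm or the gripper's body presses on something with over 40 N, if the wrist force passes 120 N, or if a joint passes its speed limit or range.

### The arm

A 7-joint arm with a two-finger parallel gripper is mounted at the origin on a cart in front of the work surface, level with it; the furniture and walls round the work are solid. World frame = base frame: x ahead of the robot, y to its left, z up, the work surface at z = 0. Lengths are in mm, angles in rad, forces in N, time in s.
With the tool pointing down it reaches from about 425 to 800 mm from the base axis. Payload 8.3 kg.
Tool frame: the origin (TCP) lies midway between the tips of the shut fingers; the grasp point (between the pads) lies 19 mm behind it (manip.tcp_to_grasp is the distance from the TCP to the grasp point, in mm); x points along the fingers, y is the direction in which the jaws open and shut, and the axes are right-handed (so a half turn about x gives the same grasp; the last joint's range is limited). The gripper opens to 85 mm and grips with 20 to 120 N. Pads are 22 mm wide; open, the fingers measure 114 mm over their backs; the gripper's body (76 mm by 85 mm) begins 54 mm behind the grasp point. The pads swing forward as they close: fully open they stand 13 mm farther back than shut.
Start: joints at [1.039, 0.383, 0.016, 1.37, -0.006, 1.388, -0.046], TCP at [282.418, -557.531, 200.279] pointing down, gripper open.
Joint ranges: [-2.95, 2.95], [-0.25, 2.06], [-1.52, 1.56], [0.18, 2.33], [-1.44, 4.58], [0.02, 2.06], [-3.01, 3.01]. Speed limits (rad/s): [2.39, 2.39, 3.01, 3.01, 3.14, 3.14, 3.14].

### API

Orientations are given as [roll, pitch, yaw] about the fixed x, y, z axes, in that order (R = Rz(yaw) Ry(pitch) Rx(roll)).
In Python, from rig import manip, imaging, ticket, nets gives the robot as it stands. The module is installed in compiled form; this text tells all that it offers.
- The arm moves only by the tool move_arm, never from a script. Its argument "deltas" is text: rows parted by semicolons, each of 4 numbers parted by spaces: the shift along the tool's x, y, z in mm, then the turn about the tool's x in rad. In form: dx dy dz roll; .... A call has 1 to 12 rows; each row shifts and turns the commanded pose from where the row before left it, along the tool's axes as they then stand; what a row does not reach is not made up. A row lasts 1/8 s, in which the tool goes at most 62.5 mm and 10.7 degrees, less where a joint would pass 70% of its speed; a pose out of reach is approached as far as the arm can. A call is refused whole if a number of a shift passes 62.5 or a number of a turn 0.188, either way. A call with a gripper value outside its range is refused whole. "claw" is the closure, from 0 (fully open) to 1 (shut), set as the call begins (left out, the last holds). The fingers move at their own pace and stop on an object; "newtons" is the grip in N (left out, the last holds). Time passes only in rows, so rows that do not move let the fingers close. It gives the time, the measured TCP pose, the force and the opening at its end, in the units of the state.
- manip.read_state(): the state, without advancing time (a new reading comes with each control period).
- imaging.read_camera(name): name is "scene" or "top" or "wrist"; returns the picture (480x640x3 uint8, blue, green, red); there is no depth.
- imaging.camera_params(name): a dict with "intrinsics" (3x3 intrinsics, pixels), "R" (3x3) and "t" (3): a world point X has camera coordinates R X + t. Camera axes: x right, y down, z forward; pixel columns grow to the right and rows downward; lengths in mm; the calibration is good to about 2 mm. A picture is of the moment at which its call begins: read the wrist's pose just before it. camera_params takes no time and is no camera call; for the wrist camera it gives the pose at the moment of the call.
- ticket.finish_job(): hands the job in, once; it reports no verdict.
Trained networks look in the newest picture that a camera, given by its name, has taken for a name from the list of things; names that differ only in an ending like _2 or _b are one class to them, and where a whole thing is asked for, a point or a joint stands for the part that bears it (a point fixed in the world has none). Each returns a list of dicts, best first, with "confidence" (0 to 1); they miss things now and then, are a little off and sometimes report something else, mostly with a low value. They report only what shows in the picture. A call takes as long as a camera call. They do not tell look-alikes from the thing itself.
- nets.boxes_of(camera, query): "rect" ([left, top, width, height] in pixels, round what is visible of it).
- nets.regions_of(camera, query): "mask" (480x640 bool, what is visible of it) and "rect" ([left, top, width, height] in pixels, round what is visible of it).
- nets.place_of(camera, query): "location" ([column, row] in pixels: a listed point, or the origin of a listed thing).
The state is a dict: "time": time; "joints": joint angles; "qvel": joint speeds; "joint_torque": joint torques, N m; "eef_pos": TCP position; "tool_rot": TCP orientation; "contact_force": force on the tool from outside, world axes, zero at the start; "torque": the same for the moment, N m; "grip_width": opening from 0.0 (shut) to 1.0 (fully open).
Only numpy, scipy, OpenCV 4.12 (cv2) and the standard library are available. Lean on these libraries where they do the work, as an engineer would, in place of code of your own. Each camera call takes 0.05 s, during which the arm holds its last target.

## Working session

There is one attempt and no reset: what is moved stays moved. The work goes in short steps, Python scripts to look and compute and a tool call to move; the robot and the scene stay as the last step left them, time stands still between calls to the robot, and variables do not carry over. Pictures are saved under pics/ and viewed, and the job is handed in when it is done.

Besides the shell and the picture viewer there is one more tool, called after ">>>" as a command line: name --argument value ..., lists and objects as JSON in quotes. move_arm: Moves the arm, as the interface text tells. Its arguments: {"type":"object","properties":{"deltas":{"type":"string"},"claw":{"type":"number"},"newtons":{"type":"number"}},"required":["deltas"]}

```bash
ls; mkdir -p pics; cat > h.py <<'E'
from rig import manip, imaging, ticket, nets
import numpy as np, cv2
def cam(n):
    p=imaging.camera_params(n); return np.array(p["intrinsics"]),np.array(p["R"]),np.array(p["t"]).ravel()
def ray(n,uv,P=None):
    K,R,t=P or cam(n)
    d=R.T@np.linalg.inv(K)@np.array([uv[0],uv[1],1.]); o=-R.T@t
    return o,d/np.linalg.norm(d)
def onz(n,uv,z,P=None):
    o,d=ray(n,uv,P); return o+d*(z-o[2])/d[2]
def tri(obs):
    A=np.zeros((3,3));b=np.zeros(3)
    for n,uv,P in obs:
        o,d=ray(n,uv,P); M=np.eye(3)-np.outer(d,d); A+=M;b+=M@o
    X=np.linalg.solve(A,b)
    res=[np.linalg.norm((np.eye(3)-np.outer(d,d))@(X-o)) for o,d in [ray(*q) for q in obs]]
    return X,res
def proj(n,X,P=None):
    K,R,t=P or cam(n); c=K@(R@np.array(X)+t); return c[:2]/c[2]
E
python3 - <<'E'
from h import *
np.set_printoptions(precision=2,suppress=True)
s=manip.read_state(); print(s); print(manip.tcp_to_grasp)
for n in ["scene","top","wrist"]:
    im=imaging.read_camera(n); cv2.imwrite(f"pics/a_{n}.png",im); K,R,t=cam(n); print(n,K.tolist(),(-R.T@t),R)
E
```

```text
pics
{'time': 0.0, 'joints': array([ 1.04,  0.38,  0.02,  1.37, -0.01,  1.39, -0.05]), 'qvel': array([ 0.,  0.,  0.,  0., -0.,  0., -0.]), 'joint_torque': array([  0.  , -62.76,   0.84, -37.18,   0.02,   0.01,   0.  ]), 'eef_pos': array([ 282.16, -557.02,  199.27]), 'tool_rot': array([-1.55,  1.57,  2.06]), 'contact_force': array([-0.19, -0.6 ,  0.19]), 'torque': array([0.03, 0.02, 0.03]), 'grip_width': 0.9995150788732068}
18.700000000000003
scene [[504.0801711536684, 0.0, 315.78452956817694], [0.0, 504.0801711536684, 238.65248816419103], [0.0, 0.0, 1.0]] [ 44.12 244.64 728.46] [[-0.59 -0.81 -0.01]
 [-0.59  0.44 -0.68]
 [ 0.55 -0.4  -0.74]]
top [[543.8272020372646, 0.0, 312.75318786790746], [0.0, 543.8272020372646, 246.815994192645], [0.0, 0.0, 1.0]] [ 441.63 -105.62 1227.95] [[ 0.02 -1.    0.01]
 [-1.   -0.02 -0.09]
 [ 0.09 -0.01 -1.  ]]
wrist [[371.3159093440052, 0.0, 321.6300752251612], [0.0, 371.3159093440052, 244.18546382379756], [0.0, 0.0, 1.0]] [ 354.08 -522.    371.89] [[ 0.45 -0.89 -0.  ]
 [-0.85 -0.43  0.31]
 [-0.28 -0.14 -0.95]]
```

View pics/a_scene.png

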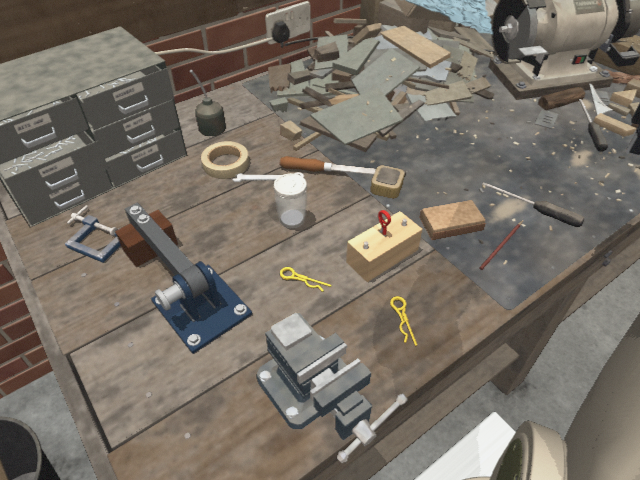

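View pics/a_top.png

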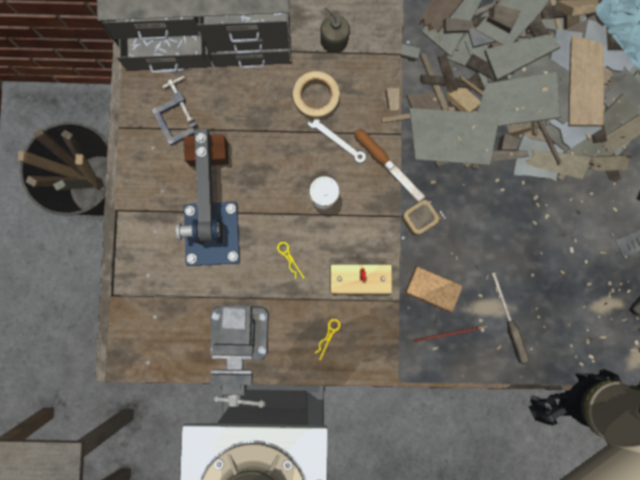

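View pics/a_wrist.png

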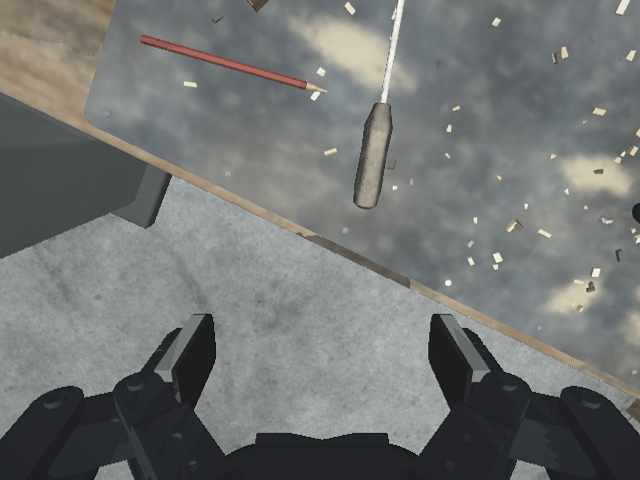

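```bash
python3 - <<'E'
from h import *
np.set_printoptions(precision=1,suppress=True)
for n in ["top","scene"]:
    for q in ["hitch","pin_head","pin_hole","clip_coil","clip_block","clip_tip","clip_bow"]:
        print(n,q,[(round(d["confidence"],2),np.array(d["location"])) for d in nets.place_of(n,q)][:3])
for q in ["hitch","clip_block","clip_coil"]: print(q,[(d["confidence"],d["rect"]) for d in nets.boxes_of("top",q)][:3])
E
```

```text
top hitch [(0.76, array([212.6, 235.8])), (0.7, array([360.9, 273.9]))]
top pin_head [(0.6, array([178.7, 234.4]))]
top pin_hole []
top clip_coil [(0.68, array([333.9, 326.9])), (0.67, array([281.2, 247.5])), (0.63, array([358.7, 274.3]))]
top clip_block [(0.87, array([360.4, 277.1]))]
top clip_tip [(0.73, array([300.7, 277.5])), (0.66, array([317.3, 358.4]))]
top clip_bow [(0.77, array([324.8, 345.7])), (0.73, array([294.3, 264.5])), (0.63, array([361.4, 276.9]))]
scene hitch [(0.6, array([202.7, 304.2]))]
scene pin_head [(0.74, array([158.6, 301.3]))]
scene pin_hole [(0.4, array([382.1, 218. ]))]
scene clip_coil [(0.84, array([286.5, 267.4])), (0.72, array([382.9, 214.4])), (0.67, array([398.2, 300.5]))]
scene clip_block [(0.88, array([382. , 255.3]))]
scene clip_tip [(0.54, array([418.4, 346. ])), (0.46, array([385.3, 237.8]))]
scene clip_bow [(0.71, array([411.9, 328.3])), (0.61, array([382.3, 236.3])), (0.58, array([312.4, 276.4]))]
hitch [(0.65, [177.2, 129.8, 62.3, 136.0])]
clip_block [(0.79, [329.0, 263.4, 64.0, 32.4])]
clip_coil [(0.74, [278.3, 248.8, 16.1, 17.9]), (0.7, [317.0, 318.1, 20.6, 40.4]), (0.16, [329.6, 263.6, 63.1, 29.9])]
```

```bash
python3 - <<'E'
from h import *
np.set_printoptions(precision=1,suppress=True)
print("head",tri([("top",(178.7,234.4),None),("scene",(158.6,301.3),None)]), onz("top",(178.7,234.4),75))
print("coil",tri([("top",(363,274),None),("scene",(383.5,216),None)]))
for uv in [(330,264.5),(392,264.5),(393,293.5),(330,294)]: print("block top",onz("top",uv,58))
for uv in [(190,211),(231,208),(233,256),(192,260)]: print("bolts",onz("top",uv,15))
print("coil red",onz("top",(363,274),98))
for q,uv,z in [("jar",(325,192),97),("tape",(421,218),33),("sand",(434,289),29),("vise",(237,330),100)]: print(q,onz("top",uv,z))
print("bar far",onz("top",(202,133),93),onz("top",(203,225),93))
E
```

```text
head (array([566.4, 169.3,  77. ]), [np.float64(4.997393583064623), np.float64(4.99739358306468)]) [564.4 165.1  75. ]
coil (array([ 488.1, -224.7,   97.4]), [np.float64(1.3143182693523086), np.float64(1.3143182693522761)])
block top [ 507.8 -158.4   58. ]
block top [ 510.5 -292.2   58. ]
block top [ 448.2 -294.8   58. ]
block top [ 444.5 -159.4   58. ]
bolts [624.1 156.1  15. ]
bolts [632.9  64.5  15. ]
bolts [524.8  56.5  15. ]
bolts [514.1 147.3  15. ]
coil red [ 487.2 -225.6   98. ]
jar [ 658.3 -143.5   97. ]
tape [ 616.8 -360.1   33. ]
sand [ 460. -390.   29.]
vise [367.1  32.  100. ]
bar far [780.4 120.4  93. ] [583.3 110.9  93. ]
```

```bash
python3 - <<'E'
import cv2
a=cv2.imread("pics/a_top.png");b=cv2.imread("pics/a_scene.png")
cv2.imwrite("pics/a1.png",cv2.resize(a[110:310,160:410],None,fx=3.2,fy=3,interpolation=cv2.INTER_CUBIC))
cv2.imwrite("pics/a2.png",cv2.resize(b[190:360,110:310],None,fx=4,fy=3.5,interpolation=cv2.INTER_CUBIC))
E
```

```text
(no output)
```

View pics/a1.png

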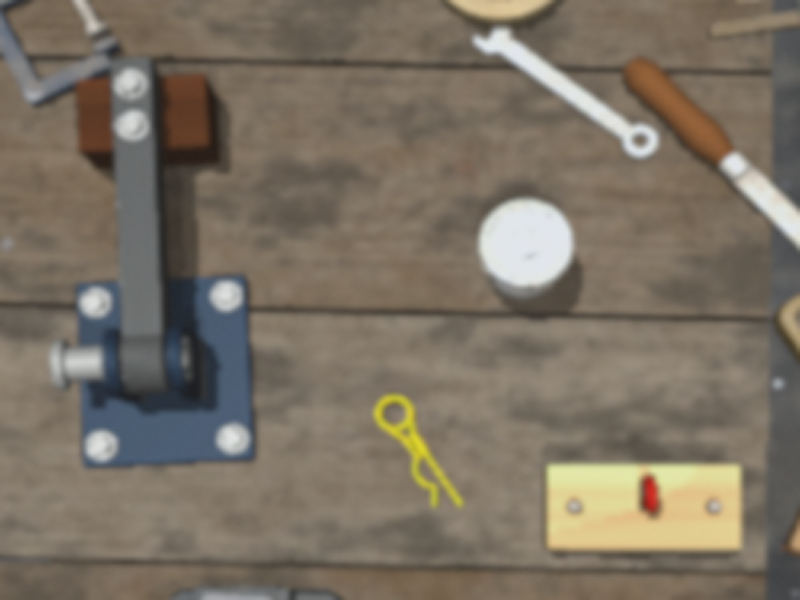

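View pics/a2.png

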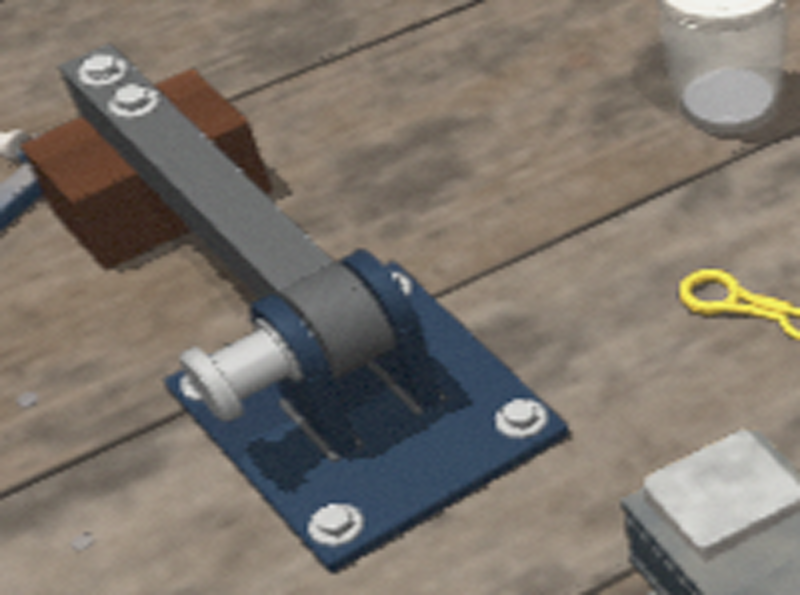

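```bash
cat >> h.py <<'E'
from scipy.spatial.transform import Rotation as Ro
np.set_printoptions(precision=3,suppress=True)
def tool():
    s=manip.read_state(); R=Ro.from_euler("xyz",s["tool_rot"]).as_matrix(); return s,np.array(s["eef_pos"]),R
def togo(target,yaw=None):
    """target TCP world; yaw = desired world angle of tool y axis mod pi"""
    s,p,R=tool(); d=np.array(target)-p
    ang=np.arctan2(R[1,1],R[0,1])
    out=dict(t=round(s["time"],2),p=p,yang=ang,tool_d=R.T@d,f=np.array(s["contact_force"]),grip=s["grip_width"],x=R[:,0],q7=s["joints"][6])
    if yaw is not None:
        e=(yaw-ang+np.pi/2)%np.pi-np.pi/2  # world yaw change; tool x is down => roll = -e
        out["roll"]=-e
        R2=R@Ro.from_euler("x",-e).as_matrix(); out["tool_d_after_roll"]=R2.T@d
    for k,v in out.items(): print(k,v)
E
python3 - <<'E'
from h import *
s,p,R=tool(); print(p);print(R)
togo([480,-60,260],np.pi/2)
E
```

```text
[ 282.419 -557.525  200.278]
[[ 0.     0.452 -0.892]
 [ 0.    -0.892 -0.452]
 [-1.    -0.    -0.   ]]
t 1.0
p [ 282.419 -557.525  200.278]
yang -1.101939694529203
tool_d [ -59.67  -354.559 -401.077]
f [-0.512 -0.296 -0.148]
grip 0.9995573975474465
x [ 0.  0. -1.]
q7 -0.0464971122832014
roll 0.46885663226569374
tool_d_after_roll [ -59.67  -497.531 -197.582]
```

>>> move_arm --deltas "-30 0 0 0.156; -30 0 0 0.156; -30 0 0 0.157; 0 -50 -30 0; 0 -50 -30 0; 0 -50 -30 0; 0 -50 -30 0; 0 -50 -30 0; 0 -50 -30 0; 0 -32 -28 0; 0 0 0 0" --claw 0.4

```text
time: 2.38
eef_pos: [492.6, -221.4, 290.2]
tool_rot: [-1.986, 1.569, 1.163]
contact_force: [0.1, -0.1, -0.4]
grip_width: 0.601
```

```bash
python3 - <<'E'
from h import *
P=cam("wrist");im=imaging.read_camera("wrist"); cv2.imwrite("pics/b_wrist.png",im)
np.save("b_P.npy",np.array(P,dtype=object),allow_pickle=True)
togo([490,-225,300],np.pi/2)
for q in ["clip_coil","clip_block","clip_bow","pin_hole","hitch"]:
    print(q,[(round(d["confidence"],2),np.array(d["location"])) for d in nets.place_of("wrist",q)][:3])
E
```

```text
Traceback (most recent call last):
ValueError: could not broadcast input array from shape (3,3) into shape (3,)
```

View pics/b_wrist.png

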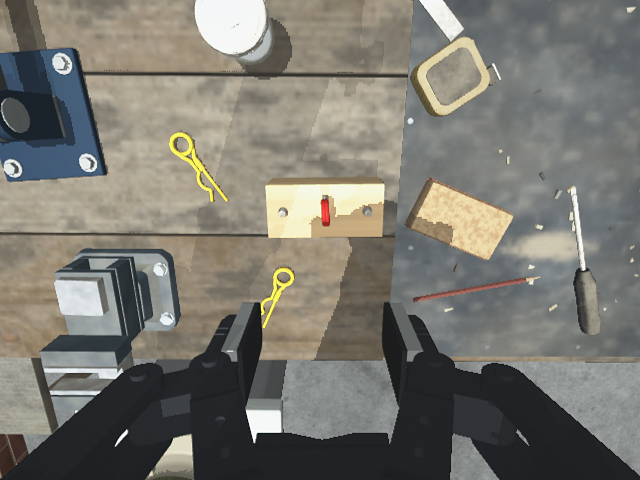

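```bash
python3 - <<'E'
from h import *
P=cam("wrist")
togo([490,-225,300],np.pi/2)
for uv,z in [((283,212),69),((367.5,212),69),((325,212),106),((325,197),80)]: print(uv,onz("wrist",uv,z,P))
for uv in [(265,184),(384,183),(384.5,238),(269,238)]: print("block", onz("wrist",uv,58,P))
print("top pins",onz("top",(339.5,279),69),onz("top",(382.5,279),69))
im=cv2.imread("pics/b_wrist.png"); cv2.imwrite("pics/b1.png",cv2.resize(im[170:250,255:395],None,fx=5.5,fy=5.5,interpolation=cv2.INTER_CUBIC))
cv2.imwrite("pics/b2.png",cv2.resize(im[40:190,0:130],None,fx=4,fy=4,interpolation=cv2.INTER_CUBIC))
E
```

```text
t 2.42
p [ 491.255 -223.988  290.215]
yang -1.567361812510947
tool_d [-9.786  1.004  1.258]
f [-0.276 -0.483 -0.218]
grip 0.5975874046726565
x [-0.  0. -1.]
q7 -1.2218467219377738
roll 0.0034345142839491416
tool_d_after_roll [-9.786  1.008  1.255]
(283, 212) [ 479.527 -182.784   69.   ]
(367.5, 212) [ 479.779 -274.425   69.   ]
(325, 212) [ 488.298 -227.973  106.   ]
(325, 197) [ 498.196 -228.138   80.   ]
block [ 508.092 -162.944   58.   ]
block [ 509.533 -292.442   58.   ]
block [ 446.939 -296.45    58.   ]
block [ 446.576 -164.756   58.   ]
top pins [ 476.692 -178.638   69.   ] [ 478.516 -270.389   69.   ]
```

View pics/b1.png

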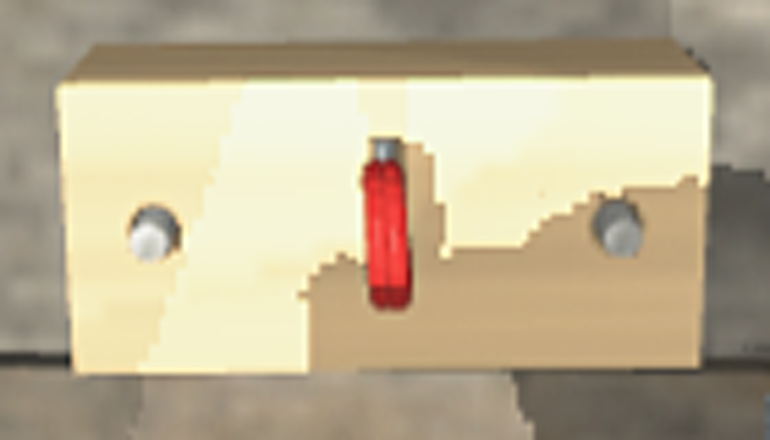

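View pics/b2.png

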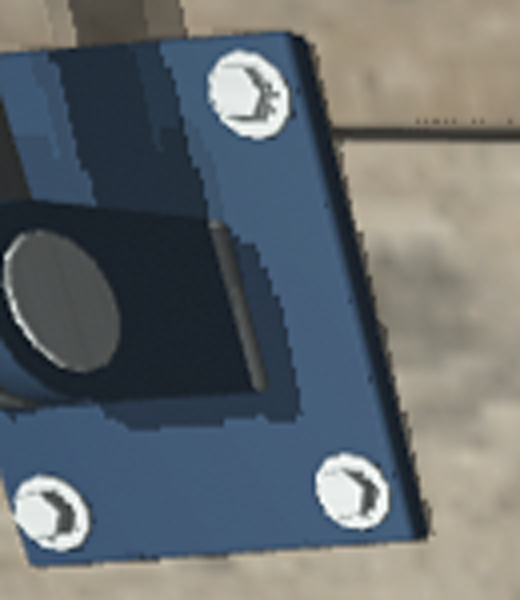

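>>> move_arm --deltas "-10 -45 -12 0; 0 -45 -12 0; 0 -45 -12 0; 0 -45 -12 0; 0 -45 -12 0; 0 -45 -12 0; 0 -44 -8 0; 0 0 0 0"

```text
time: 3.42
eef_pos: [570.3, 91.4, 300.0]
tool_rot: [-1.088, 1.569, 2.058]
contact_force: [-0.5, -0.3, 0.2]
grip_width: 0.596
```

```bash
python3 - <<'E'
from h import *
P=cam("wrist");im=imaging.read_camera("wrist"); cv2.imwrite("pics/c_wrist.png",im)
import pickle; pickle.dump(P,open("c.pkl","wb"))
togo([570,90,300],np.pi/2+.07)
for q in ["hitch","pin_head","pin_hole"]:
    print(q,[(round(d["confidence"],2),np.array(d["location"])) for d in nets.place_of("wrist",q)][:3])
E
```

```text
t 3.48
p [570.513  88.542 300.049]
yang -1.5696790660169282
tool_d [ 0.049 -1.459  0.511]
f [ 0.19  -0.17   0.837]
grip 0.5983630257046475
x [-0. -0. -1.]
q7 -1.8552124514548998
roll -0.06888273922203147
tool_d_after_roll [ 0.049 -1.49   0.409]
hitch [(0.66, array([311.2, 182.9]))]
pin_head [(0.72, array([249.3, 199.5]))]
pin_hole [(0.74, array([313.8, 193.1])), (0.25, array([514.1, 112.7]))]
```

View pics/c_wrist.png

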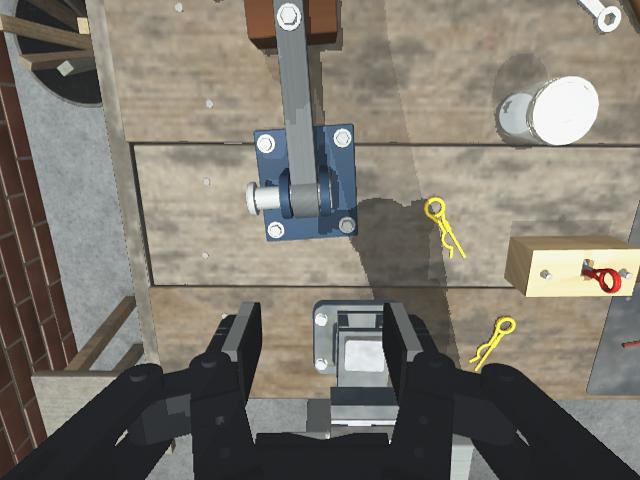

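```bash
python3 - <<'E'
from h import *
import pickle; P=pickle.load(open("c.pkl","rb"))
b=np.array([onz("wrist",uv,15,P) for uv in [(265.5,143.5),(342,138),(347.5,225.5),(276.5,230)]]); print(b,b.mean(0))
x=(b[0]+b[1]-b[2]-b[3])/2; y=(b[0]+b[3]-b[1]-b[2])/2
print(np.arctan2(x[1],x[0]),np.arctan2(-y[0],y[1]),np.linalg.norm(x),np.linalg.norm(y))
c=np.array([onz("wrist",uv,10,P) for uv in [(254.5,132),(352.5,125),(357,235.5),(267,241)]]); print(c,c.mean(0))
x=(c[0]+c[1]-c[2]-c[3])/2; y=(c[0]+c[3]-c[1]-c[2])/2
print(np.arctan2(x[1],x[0]),np.arctan2(-y[0],y[1]),np.linalg.norm(x),np.linalg.norm(y))
print("head",onz("wrist",(247,199.5),75,P)); print("bar",onz("wrist",(288,16),102,P),onz("wrist",(303,197),93,P))
im=cv2.imread("pics/c_wrist.png"); cv2.imwrite("pics/c1.png",cv2.resize(im[115:250,235:370],None,fx=4.4,fy=4.4,interpolation=cv2.INTER_CUBIC))
E
```

```text
[[626.714 158.066  15.   ]
 [633.357  67.134  15.   ]
 [526.06   57.889  15.   ]
 [519.728 148.623  15.   ]] [576.465 107.928  15.   ]
0.08699713883407821 0.07130356678554334 107.54886264362773 91.06423396777161
[[639.657 171.346  10.   ]
 [648.04   54.739  10.   ]
 [511.289  44.837  10.   ]
 [503.302 162.181  10.   ]] [575.572 108.276  10.   ]
0.06970030539157829 0.0698564275846493 136.8850066749423 117.26123589468023
head [571.14 171.83  75.  ]
bar [739.026 120.939 102.   ] [577.589 110.196  93.   ]
```

View pics/c1.png

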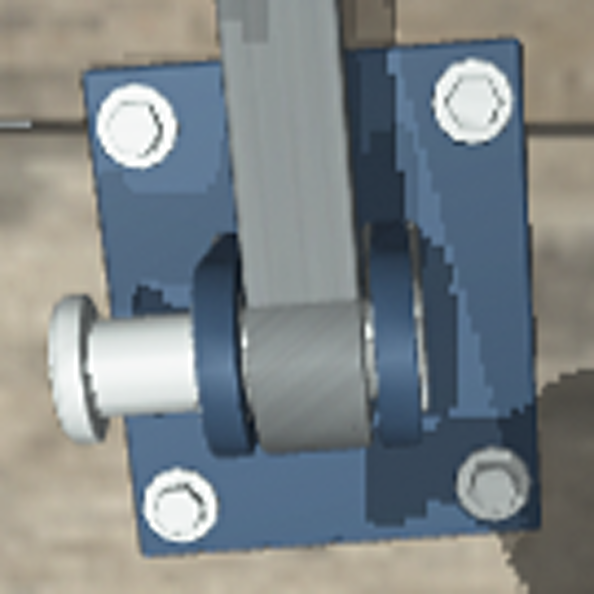

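```bash
cat >> h.py <<'E'
HO=np.array([575.6,108.2]); HY=0.07
def h2w(x,y,z):
    c,s=np.cos(HY),np.sin(HY); return np.array([HO[0]+c*x-s*y,HO[1]+s*x+c*y,z])
def w2h(p):
    c,s=np.cos(HY),np.sin(HY); d=np.array(p[:2])-HO; return np.array([c*d[0]+s*d[1],-s*d[0]+c*d[1],p[2]])
E
python3 - <<'E'
from h import *
togo(h2w(0,104,60),np.pi/2+.07)
E
```

```text
t 3.62
p [570.789  85.775 300.358]
yang -1.5745198948833814
tool_d [ 240.22  -126.422    2.979]
f [-0.37  -1.124  0.675]
grip 0.6008709175770317
x [ 0.    -0.001 -1.   ]
q7 -1.8553088750569882
roll -0.0737235680884849
tool_d_after_roll [ 240.22  -126.298   -6.341]
```

>>> move_arm --deltas "0 -42 0 -0.037; 0 -42 0 -0.037; 0 -42 -6 0; 40 0 0 0; 40 0 0 0; 40 0 0 0; 0 0 0 0" --claw 1 --newtons 40

```text
time: 4.5
eef_pos: [570.6, 211.5, 177.3]
tool_rot: [0.444, 1.564, -2.627]
contact_force: [0.2, -0.3, 0.8]
grip_width: -0.0
```

```bash
python3 - <<'E'
from h import *
for i in range(4):
    s,p,R=tool(); print(s["time"],p,s["contact_force"],s["qvel"][:2])
imaging.read_camera("wrist")
for i in range(2):
    s,p,R=tool(); print(s["time"],p,s["contact_force"],s["qvel"][:2])
togo(h2w(0,104,60),np.pi/2+.07)
cv2.imwrite("pics/d.png",imaging.read_camera("scene"))
E
```

```text
4.5 [570.602 211.544 177.302] [ 0.181 -0.298  0.801] [-0.005 -0.038]
4.5 [570.602 211.544 177.302] [ 0.181 -0.298  0.801] [-0.005 -0.038]
4.5 [570.602 211.544 177.302] [ 0.181 -0.298  0.801] [-0.005 -0.038]
4.5 [570.602 211.544 177.302] [ 0.181 -0.298  0.801] [-0.005 -0.038]
4.55 [571.847 212.614 180.056] [0.037 0.15  0.169] [-0.006 -0.028]
4.55 [571.847 212.614 180.056] [0.037 0.15  0.169] [-0.006 -0.028]
t 4.55
p [571.847 212.614 180.056]
yang -1.499474122616735
tool_d [120.063   0.267   3.336]
f [0.037 0.15  0.169]
grip -0.00595872846856424
x [-0.002 -0.001 -1.   ]
q7 -2.030671099754518
roll 0.0013222041781615346
tool_d_after_roll [120.063   0.271   3.335]
```

View pics/d.png

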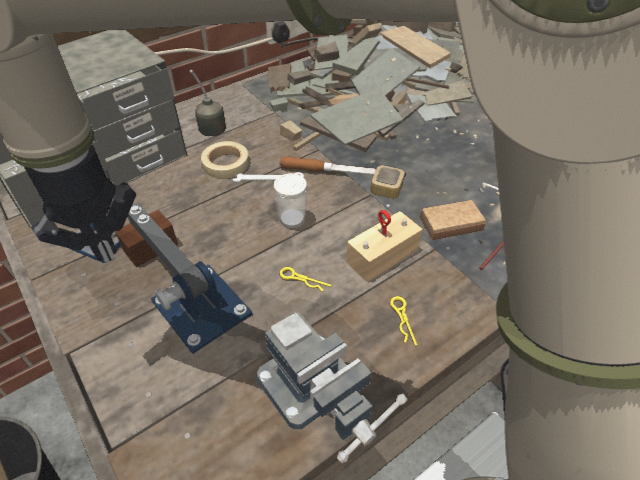

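>>> move_arm --deltas "40 0 3 0; 40 0 0 0; 40 0 0 0; 0 0 0 0; 0 8 0 0; 0 8 0 0; 0 8 0 0; 0 6 0 0; 0 6 0 0; 0 0 0 0"

```text
time: 5.85
eef_pos: [571.6, 177.9, 60.3]
tool_rot: [1.407, 1.571, -1.661]
contact_force: [0.0, 1.2, 0.1]
grip_width: -0.005
```

```bash
python3 - <<'E'
from h import *
s,p,R=tool();print(w2h(p))
cv2.imwrite("pics/d1.png",imaging.read_camera("wrist"))
togo(h2w(0,50,60),np.pi/2+.07)
E
```

```text
[ 0.929 69.793 60.328]
t 5.9
p [571.511 178.456  60.287]
yang -1.4973020014100153
tool_d [ 0.284 20.367  0.906]
f [-0.366  0.404 -0.838]
grip -0.001337146152952401
x [-0.  0. -1.]
q7 -2.005883556717214
roll 0.0034943253848815914
tool_d_after_roll [ 0.284 20.37   0.835]
```

View pics/d1.png

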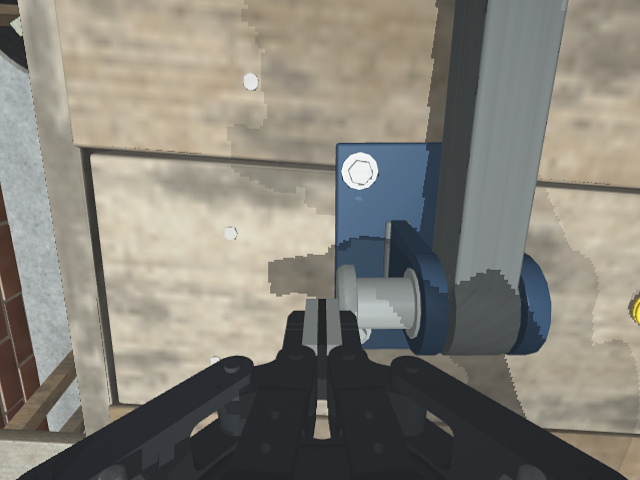

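>>> move_arm --deltas "0 6 0 0; 0 6 0 0; 0 4 0 0; 0 0 0 0"

```text
time: 6.4
eef_pos: [572.7, 162.1, 60.4]
tool_rot: [1.089, 1.57, -1.979]
contact_force: [-1.7, 1.6, 1.1]
grip_width: 0.002
```

>>> move_arm --deltas "0 2 0 0; 0 0 0 0"

```text
time: 6.65
eef_pos: [572.8, 160.6, 60.3]
tool_rot: [-0.119, 1.571, 3.097]
contact_force: [-1.3, 2.7, 0.2]
grip_width: -0.001
```

>>> move_arm --deltas "0 2 0 0; 0 0 0 0"

```text
time: 6.9
eef_pos: [573.0, 158.5, 60.3]
tool_rot: [0.198, 1.571, -2.87]
contact_force: [-1.2, 2.2, 0.7]
grip_width: -0.005
```

>>> move_arm --deltas "0 2 0 0; 0 0 0 0"

```text
time: 7.15
eef_pos: [573.2, 156.4, 60.3]
tool_rot: [0.641, 1.571, -2.427]
contact_force: [-1.9, 1.9, 0.7]
grip_width: 0.003
```

>>> move_arm --deltas "0 2 0 0; 0 0 0 0"

```text
time: 7.4
eef_pos: [573.3, 154.4, 60.3]
tool_rot: [1.101, 1.571, -1.967]
contact_force: [-1.9, 2.5, 0.6]
grip_width: 0.004
```

```bash
python3 - <<'E'
from h import *
cv2.imwrite("pics/d2.png",imaging.read_camera("wrist"))
s,p,R=tool();print(w2h(p))
E
```

```text
[ 0.961 46.241 60.318]
```

View pics/d2.png

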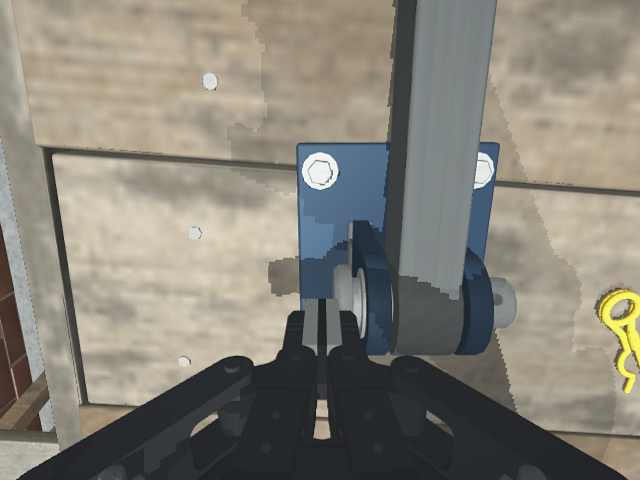

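>>> move_arm --deltas "0 2 0 0; 0 0 0 0"

```text
time: 7.7
eef_pos: [573.5, 152.4, 60.3]
tool_rot: [1.056, 1.571, -2.012]
contact_force: [-1.2, 3.0, 0.5]
grip_width: 0.006
```

>>> move_arm --deltas "0 2 0 0; 0 0 0 0"

```text
time: 7.95
eef_pos: [573.6, 150.4, 60.3]
tool_rot: [1.146, 1.571, -1.922]
contact_force: [-0.9, 2.0, 0.2]
grip_width: 0.001
```

>>> move_arm --deltas "0 2 0 0; 0 0 0 0"

```text
time: 8.2
eef_pos: [573.7, 149.9, 60.5]
tool_rot: [-1.846, 1.569, 1.371]
contact_force: [-1.2, 5.5, -0.0]
grip_width: -0.002
```

>>> move_arm --deltas "0 1.5 0 0; 0 0 0 0"

```text
time: 8.45
eef_pos: [573.7, 149.5, 60.7]
tool_rot: [-1.823, 1.568, 1.395]
contact_force: [-1.0, 8.1, 1.5]
grip_width: -0.001
```

>>> move_arm --deltas "0 3 0 0; 0 0 0 0; 0 0 0 0"

```text
time: 8.82
eef_pos: [573.8, 148.9, 61.1]
tool_rot: [-1.866, 1.566, 1.353]
contact_force: [-0.8, 13.8, 1.8]
grip_width: 0.001
```

```bash
python3 - <<'E'
from h import *
import pickle
P=cam("wrist");im=imaging.read_camera("wrist");cv2.imwrite("pics/d3.png",im)
print([(d["confidence"],d["location"]) for d in nets.place_of("wrist","pin_hole")])
s,p,R=tool();print(w2h(p),s["contact_force"],s["joints"])
pickle.dump(P,open("d3.pkl","wb"))
cv2.imwrite("pics/d3c.png",cv2.resize(im[240:370,310:530],None,fx=3.6,fy=3.6,interpolation=cv2.INTER_CUBIC))
E
```

```text
[(0.9, [483.5, 303.1])]
[ 1.083 40.687 61.071] [-1.367 12.462  2.086] [ 0.014  0.451 -0.414  1.629  0.193  1.1   -1.944]
```

View pics/d3c.png

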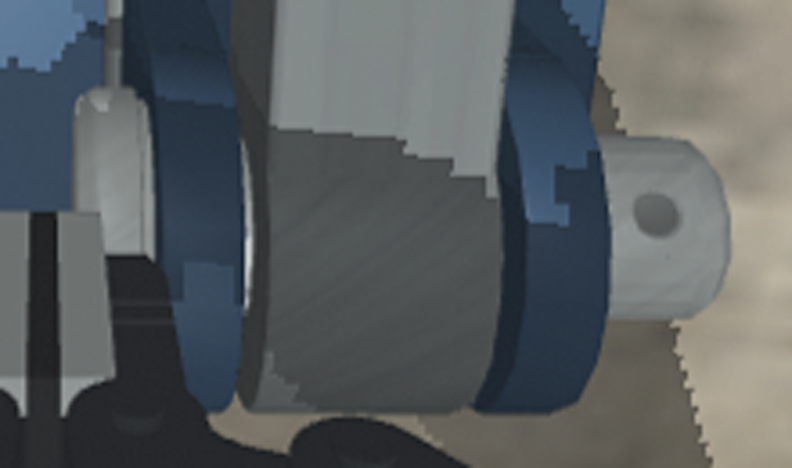

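```bash
python3 - <<'E'
from h import *
import pickle
P=pickle.load(open("d3.pkl","rb"))
hole=np.array([310+658/3.6,240+215/3.6])
end=np.array([310+730/3.6,240+235/3.6]); boss=np.array([310+611/3.6,240+230/3.6])
et=(310+655/3.6,240+136/3.6); eb=(310+655/3.6,240+318/3.6)
# silhouettes
C=-P[1].T@P[2]
ax=np.array([-np.sin(HY),np.cos(HY),0]); xa=np.array([np.cos(HY),np.sin(HY),0]); z=np.array([0,0,1.])
def sil(c):
    d=C-c; dx=d@xa;dz=d[2]; a=np.arctan2(dx,dz); r=np.hypot(dx,dz); b=np.arccos(12/r)
    return [proj("wrist",c+12*(np.sin(t)*xa+np.cos(t)*z),P) for t in (a+b,a-b)]
c=h2w(0,-36.5,75); print("pred sil",sil(c),"obs",et,eb)
print("end pred",proj("wrist",h2w(0,-46.5,87),P),end,"boss",proj("wrist",h2w(0,-27.5,87),P),boss)
print("hole obs",hole)
for th in [0,.2,.4,.5,.6,.75]: print(th,proj("wrist",c+12*(np.sin(th)*xa+np.cos(th)*z),P))
s=[onz("wrist",uv,75,P) for uv in (et,eb)]; print([w2h(q) for q in s])
E
```

```text
pred sil [array([482.259, 279.377]), array([485.337, 330.891])] obs (491.94444444444446, 277.77777777777777) (491.94444444444446, 328.3333333333333)
end pred [516.757 317.647] [512.778 305.278] boss [473.767 317.281] [479.722 303.889]
hole obs [492.778 299.722]
0 [494.127 317.454]
0.2 [494.705 312.375]
0.4 [494.785 306.957]
0.5 [494.637 304.203]
0.6 [494.365 301.463]
0.75 [493.734 297.451]
[array([ 13.899, -38.64 ,  75.   ]), array([-12.557, -42.572,  75.   ])]
```

>>> move_arm --deltas "0 -12 0 0; 0 -12 0 0; -45 0 0 0; -45 0 0 0; -45 0 0 0; -45 0 0 0; 0 45 10 0; 0 45 10 0; 0 45 10 0; 0 45 10 0; 0 45 10 0; 0 45 10 0" --claw 0.4

```text
time: 10.42
eef_pos: [531.7, -108.4, 240.3]
tool_rot: [1.264, 1.569, -1.805]
contact_force: [0.2, 0.3, 0.8]
grip_width: 0.601
```

```bash
python3 - <<'E'
from h import *
cv2.imwrite("pics/e0.png",imaging.read_camera("wrist"))
togo([486.5,-227.5,200],np.pi/2+0.004)
E
```

```text
t 10.47
p [ 530.238 -116.668  240.042]
yang -1.5077140584812105
tool_d [ 40.652 107.66   50.566]
f [-1.027 -7.     0.252]
grip 0.6057280139176557
x [-0.001 -0.005 -1.   ]
q7 -1.4001158632456852
roll 0.059082268313686015
tool_d_after_roll [ 40.652 110.458  44.121]
```

View pics/e0.png

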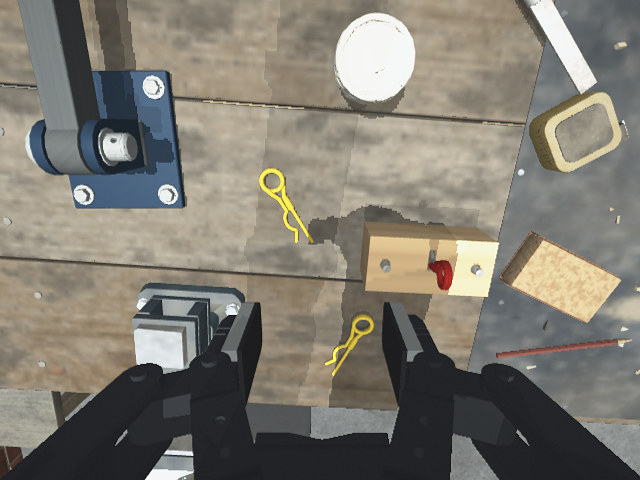

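>>> move_arm --deltas "0 0 0 0.06; 10 36 15 0; 10 37 15 0; 20 37 14 0; 0 0 0 0; 0 0 0 0; 0 0 0 0"

```text
time: 11.35
eef_pos: [490.7, -215.1, 200.8]
tool_rot: [3.012, 1.57, -0.114]
contact_force: [-0.4, 0.1, -0.4]
grip_width: 0.599
```

```bash
cat >> h.py <<'E'
import pickle
def snap(name,c="wrist",crop=None,f=4):
    P=cam(c);im=imaging.read_camera(c); pickle.dump(P,open(f"{name}.pkl","wb")); cv2.imwrite(f"pics/{name}.png",im)
    if crop: 
        l,t,w,h=crop; cv2.imwrite(f"pics/{name}c.png",cv2.resize(im[t:t+h,l:l+w],None,fx=f,fy=f,interpolation=cv2.INTER_CUBIC))
    return P,im
E
python3 - <<'E'
from h import *
P,im=snap("e1")
print([(d["confidence"],d["location"]) for d in nets.place_of("wrist","clip_coil")])
hsv=cv2.cvtColor(im,cv2.COLOR_BGR2HSV); m=((hsv[...,0]<8)|(hsv[...,0]>172))&(hsv[...,1]>150)&(hsv[...,2]>80)
v,u=np.nonzero(m); print(u.min(),u.max(),v.min(),v.max())
print(onz("wrist",((u.min()+u.max())/2,(v.min()+v.max())/2),98,P))
togo([486.5,-227.5,81],np.pi/2+0.004)
E
```

```text
[(0.83, [154.9, 145.5]), (0.71, [283.2, 310.2]), (0.63, [330.8, 237.5])]
328 338 219 253
[ 487.937 -224.69    98.   ]
t 11.45
p [ 490.587 -215.241  200.788]
yang -1.5552044938913057
tool_d [119.786  12.177   4.377]
f [ 0.149  0.063 -0.775]
grip 0.5986955792534159
x [ 0.001 -0.    -1.   ]
q7 -1.2351026846375215
roll 0.01159183290359067
tool_d_after_roll [119.786  12.227   4.236]
```

View pics/e1.png

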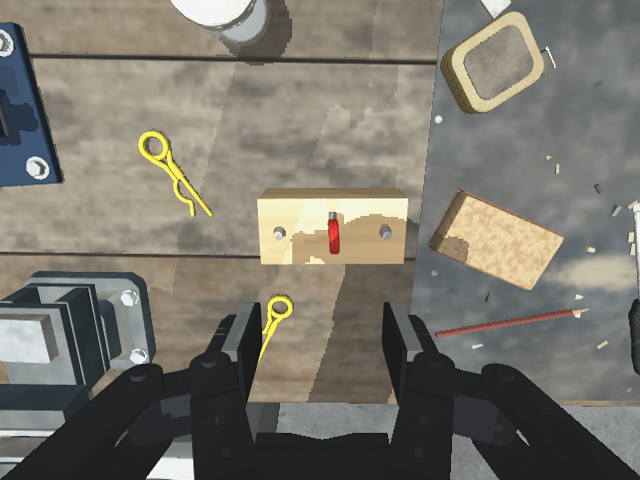

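>>> move_arm --deltas "0 4 3 0.011; 20 5 0 0; 20 0 0 0; 20 0 0 0; 0 0 0 0; 0 0 0 0; 0 0 0 0"

```text
time: 12.32
eef_pos: [487.6, -225.5, 141.4]
tool_rot: [2.751, 1.569, -0.388]
contact_force: [1.0, -0.4, 0.4]
grip_width: 0.594
```

```bash
python3 - <<'E'
from h import *
s,p0,R=tool()
P,im=snap("e2")
hsv=cv2.cvtColor(im,cv2.COLOR_BGR2HSV); m=((hsv[...,0]<8)|(hsv[...,0]>172))&(hsv[...,1]>150)&(hsv[...,2]>80)
v,u=np.nonzero(m); print(u.min(),u.max(),v.min(),v.max())
print(onz("wrist",((u.min()+u.max())/2,(v.min()+v.max())/2),98,P))
s,p,R=tool();print(p0,p); print("proj grasp pts",[proj("wrist",p+R@np.array([d,0,0]),P) for d in (-18.7,0,20,41)])
togo([487,-225.5,81],np.pi/2+0.004)
E
```

```text
313 327 238 280
[ 487.817 -225.166   98.   ]
[ 487.618 -225.453  141.439] [ 487.514 -225.423  141.301]
proj grasp pts [array([320.089, 306.351]), array([320.225, 289.092]), array([320.344, 273.897]), array([320.448, 260.671])]
t 12.38
p [ 487.514 -225.423  141.301]
yang -1.5680434243522212
tool_d [60.3    0.038  0.604]
f [ 0.063 -0.26  -0.054]
grip 0.5952160940176549
x [ 0.001 -0.001 -1.   ]
q7 -1.2348384535766164
roll -0.0012470975573251053
tool_d_after_roll [60.3    0.037  0.604]
```

View pics/e2.png

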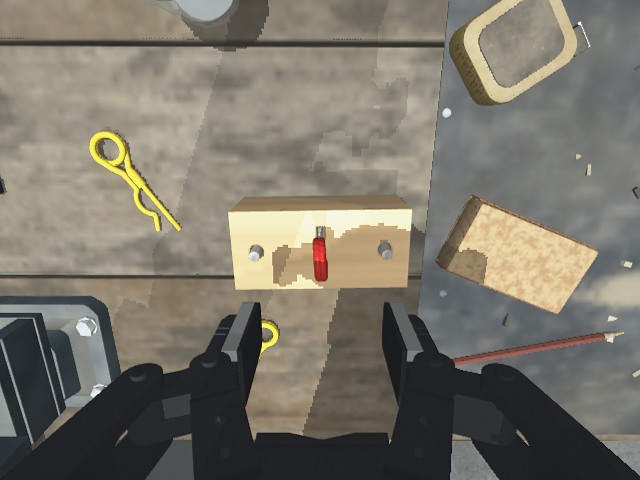

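>>> move_arm --deltas "20 0 0 0; 20 0 0 0; 20 0 0 0; 0 0 0 0; 0 0 0 0"

```text
time: 13.0
eef_pos: [487.6, -225.4, 81.4]
tool_rot: [2.804, 1.569, -0.335]
contact_force: [0.5, -0.5, -0.1]
grip_width: 0.599
```

>>> move_arm --deltas "0 0 0 0; 0 0 0 0; 0 0 0 0; 0 0 0 0; 0 0 0 0" --claw 1 --newtons 40

```text
time: 13.62
eef_pos: [487.3, -225.3, 80.6]
tool_rot: [2.906, 1.57, -0.233]
contact_force: [0.6, 0.7, 1.9]
grip_width: 0.003
```

```bash
python3 - <<'E'
from h import *
snap("e3"); togo([487.5,-225.5,81],np.pi/2+0.004)
E
```

```text
t 13.68
p [ 487.287 -225.224   80.635]
yang -1.5678583133475519
tool_d [-0.365  0.277 -0.212]
f [-0.319  0.189  2.828]
grip -0.0011962781500341913
x [ 0.001 -0.    -1.   ]
q7 -1.2460265520319769
roll -0.0010619865526555472
tool_d_after_roll [-0.365  0.277 -0.212]
```

View pics/e3.png

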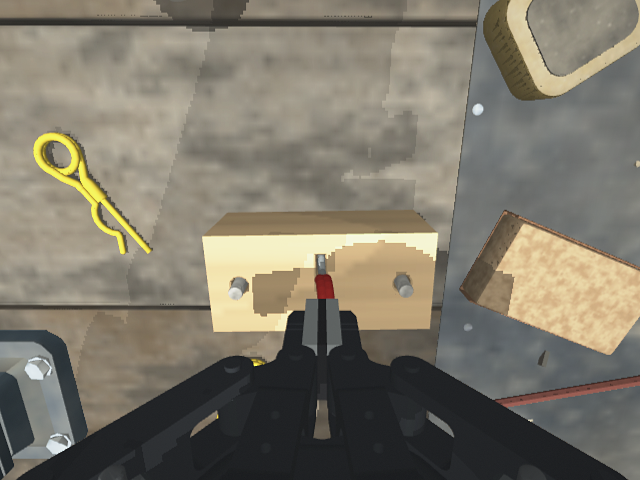

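```bash
python3 - <<'E'
from h import *
snap("e4","scene",(330,170,120,110),6)
snap("e5","top",(310,230,100,80),7)
im=cv2.imread("pics/e3.png");cv2.imwrite("pics/e3c.png",im[220:350,240:420].repeat(4,0).repeat(4,1))
E
```

```text
(no output)
```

View pics/e4c.png

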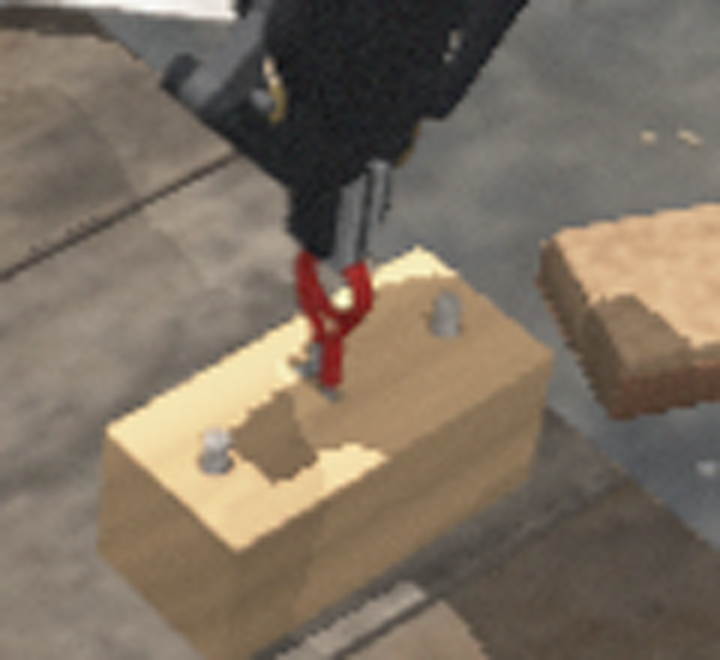

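View pics/e3c.png

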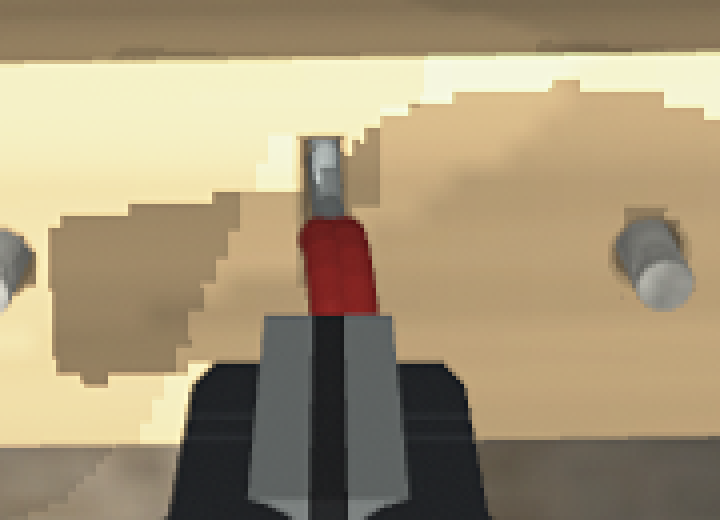

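```bash
python3 - <<'E'
from h import *
s,p,R=tool()
for nm,c in (("e4","scene"),("e3","wrist"),("e5","top")):
    P=pickle.load(open(nm+".pkl","rb")); q=proj(c,p,P); g=proj(c,p-[0,0,-18.7],P); print(c,q,g)
    im=cv2.imread(f"pics/{nm}.png"); k=8
    l,t=int(q[0])-45,int(q[1])-35
    cr=cv2.resize(im[t:t+75,l:l+95],None,fx=k,fy=k,interpolation=cv2.INTER_CUBIC)
    for a,col in((q,(0,255,0)),(g,(255,0,0))): cv2.circle(cr,(int((a[0]-l+.5)*k),int((a[1]-t+.5)*k)),4,col,-1)
    cv2.imwrite(f"pics/{nm}m.png",cr)
E
```

```text
scene [383.91  222.782] [384.904 215.382]
wrist [320.37  288.998] [320.252 306.243]
top [361.984 274.253] [362.926 273.913]
```

View pics/e4m.png

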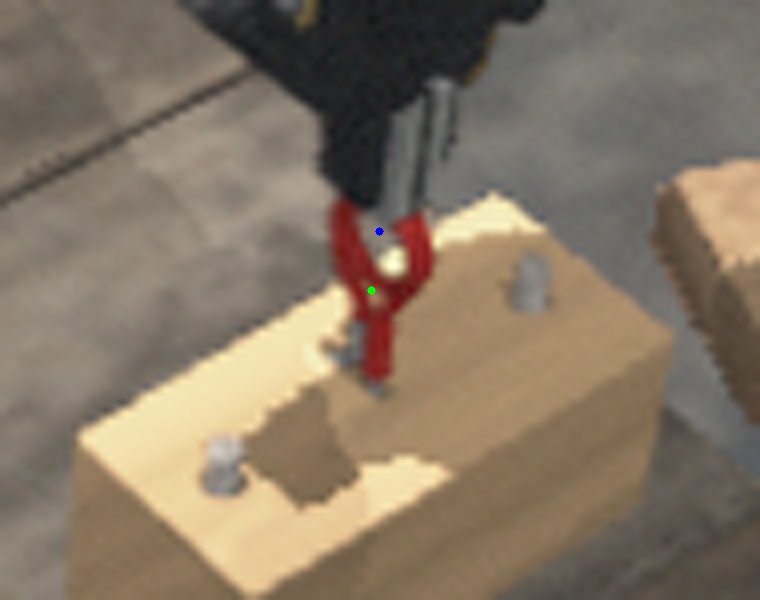

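View pics/e5m.png

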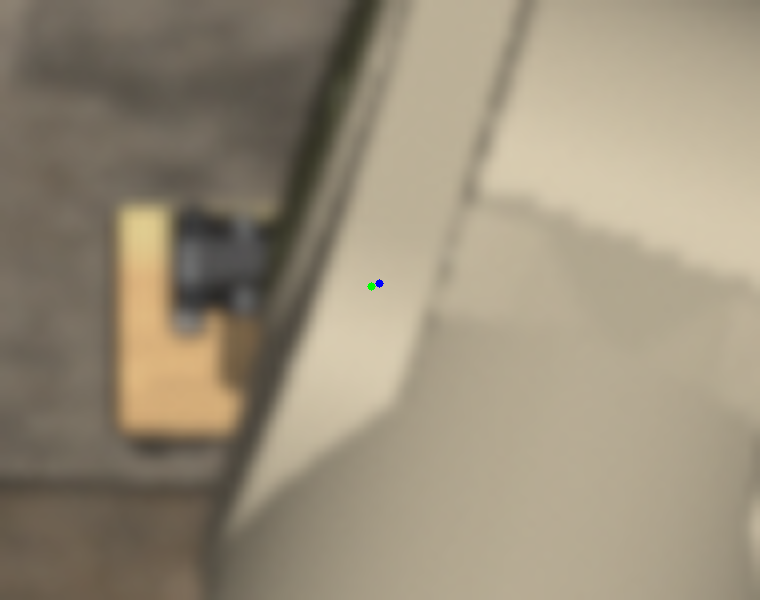

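>>> move_arm --deltas "-8 0 0 0; -8 0 0 0; -8 0 0 0; 0 0 0 0"

```text
time: 14.28
eef_pos: [487.5, -225.4, 105.2]
tool_rot: [2.746, 1.569, -0.393]
contact_force: [1.3, -0.1, -0.5]
grip_width: -0.003
```

```bash
python3 - <<'E'
from h import *
snap("f1"); snap("f2","scene",(330,170,120,110),6); togo([487.5,-225.5,81],np.pi/2+0.004)
im=cv2.imread("pics/f1.png");a=im[200:350,230:430].repeat(4,0).repeat(4,1);cv2.imwrite("pics/f1c.png",a)
E
```

```text
t 14.38
p [ 486.949 -225.219  104.333]
yang -1.5679996529799733
tool_d [23.333  0.282 -0.547]
f [ 0.152 -0.065  0.432]
grip 0.00011358199532794503
x [ 0. -0. -1.]
q7 -1.2411308888964647
roll -0.0012033261850765697
tool_d_after_roll [23.333  0.283 -0.547]
```

View pics/f1c.png

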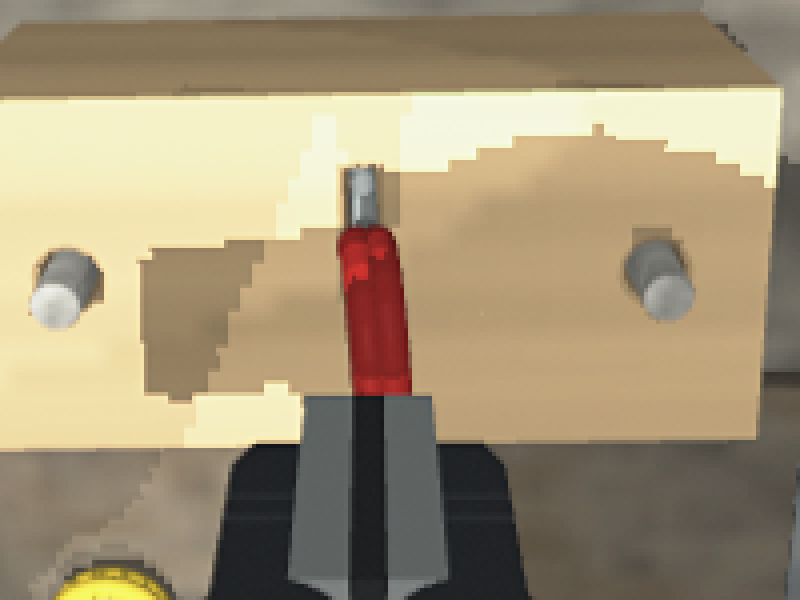

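View pics/f2c.png

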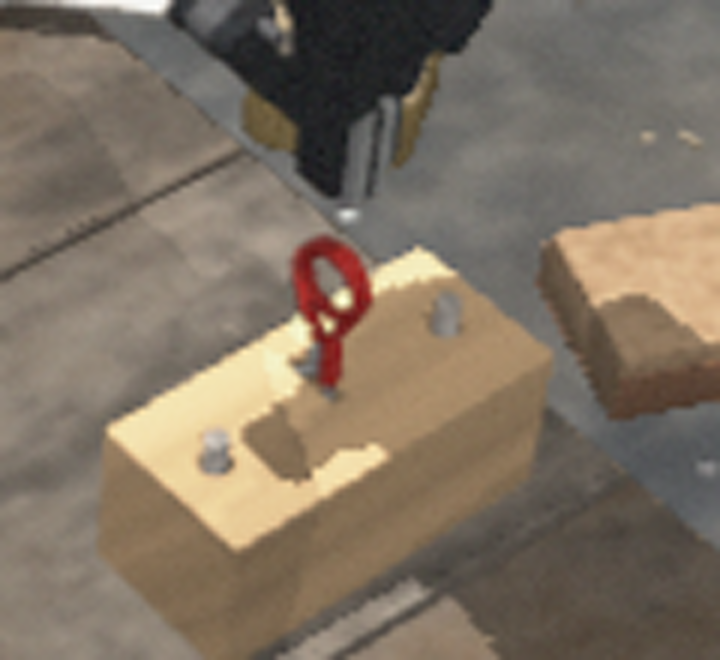

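```bash
python3 - <<'E'
from h import *
s,p,R=tool()
P=pickle.load(open("f1.pkl","rb")); Q=pickle.load(open("f2.pkl","rb"))
for d in range(-40,11,5):
    print(d,[np.round(proj("wrist",p+R@np.array([d,0,z]),P),1) for z in (-11,0,11)],[np.round((proj("scene",p+R@np.array([d,0,z]),Q)-[330,170])*6,0) for z in (-11,0,11)])
E
```

```text
-40 [array([319.4, 306.7]), array([319.5, 330.9]), array([319.6, 354. ])] [array([320., 139.]), array([345., 160.]), array([371., 182.])]
-35 [array([319.5, 301. ]), array([319.5, 324.6]), array([319.6, 347.1])] [array([318., 152.]), array([344., 173.]), array([370., 195.])]
-30 [array([319.5, 295.6]), array([319.6, 318.6]), array([319.7, 340.7])] [array([316., 165.]), array([342., 186.]), array([368., 207.])]
-25 [array([319.6, 290.6]), array([319.6, 313. ]), array([319.7, 334.6])] [array([315., 178.]), array([340., 199.]), array([366., 220.])]
-20 [array([319.6, 285.9]), array([319.7, 307.8]), array([319.7, 328.8])] [array([313., 190.]), array([338., 211.]), array([364., 233.])]
-15 [array([319.7, 281.4]), array([319.7, 302.8]), array([319.8, 323.3])] [array([312., 203.]), array([337., 224.]), array([362., 245.])]
-10 [array([319.7, 277.1]), array([319.8, 298. ]), array([319.8, 318.2])] [array([310., 215.]), array([335., 236.]), array([360., 258.])]
-5 [array([319.8, 273.1]), array([319.8, 293.6]), array([319.9, 313.3])] [array([308., 228.]), array([333., 249.]), array([359., 270.])]
0 [array([319.8, 269.3]), array([319.9, 289.3]), array([319.9, 308.6])] [array([307., 240.]), array([332., 261.]), array([357., 282.])]
5 [array([319.8, 265.7]), array([319.9, 285.2]), array([319.9, 304.1])] [array([305., 252.]), array([330., 273.]), array([355., 294.])]
10 [array([319.9, 262.2]), array([319.9, 281.4]), array([320. , 299.9])] [array([304., 264.]), array([328., 285.]), array([353., 306.])]
```

>>> move_arm --deltas "0 0 0 0; 0 0 0 0; 0 0 0 0; 10 0 0 0; 10 0 0 0; 8 0 0 0; 0 0 0 0" --claw 0.55

```text
time: 15.25
eef_pos: [486.3, -224.9, 75.2]
tool_rot: [-0.476, 1.569, 2.668]
contact_force: [0.6, -0.1, 0.7]
grip_width: 0.451
```

```bash
python3 - <<'E'
from h import *
snap("g1","wrist",(220,200,200,150),4); snap("g2","scene",(330,150,120,110),6); togo([487.5,-225.5,81],np.pi/2+0.004)
E
```

```text
t 15.35
p [ 487.043 -225.167   76.289]
yang -1.5679005791705636
tool_d [-4.711  0.333 -0.455]
f [-0.791  0.267 -0.091]
grip 0.44588129224705525
x [-0.  0. -1.]
q7 -1.2469050131356159
roll -0.0011042523756668032
tool_d_after_roll [-4.711  0.334 -0.455]
```

View pics/g1c.png

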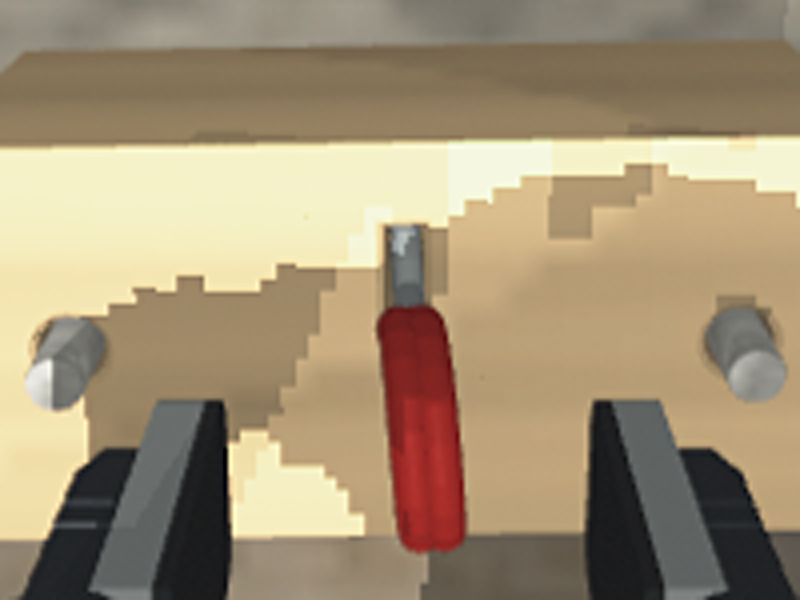

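View pics/g2c.png

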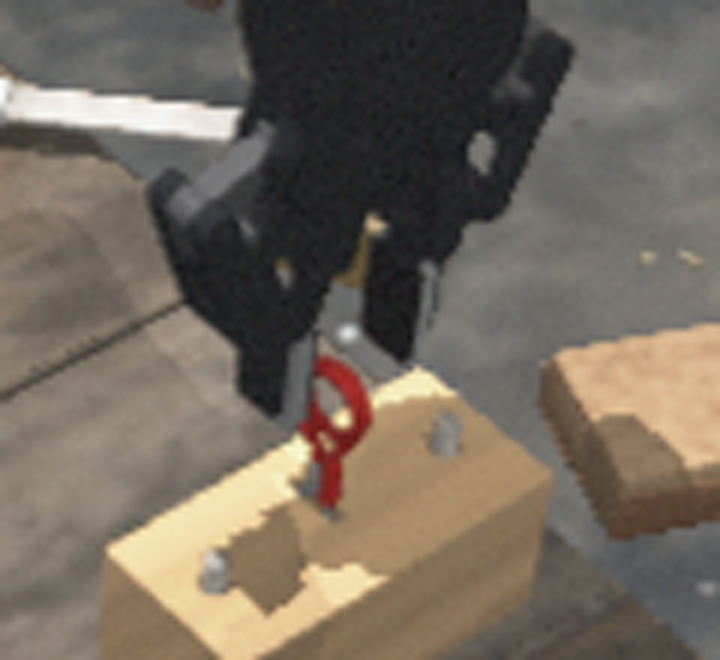

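>>> move_arm --deltas "5 0 0 0; 5 0 0 0; 0 0 0 0"

```text
time: 15.72
eef_pos: [486.6, -225.0, 65.8]
tool_rot: [-0.527, 1.57, 2.617]
contact_force: [0.5, -0.4, 0.8]
grip_width: 0.451
```

>>> move_arm --deltas "5 0 0 0; 5 0 0 0; 0 0 0 0"

```text
time: 16.1
eef_pos: [486.6, -225.0, 55.7]
tool_rot: [-0.514, 1.57, 2.63]
contact_force: [0.6, -1.0, 0.0]
grip_width: 0.45
```

```bash
python3 - <<'E'
from h import *
snap("g3","wrist",(220,200,200,150),4); snap("g4","scene",(330,150,120,110),6); togo([487.5,-225.5,56],np.pi/2+0.004)
E
```

```text
t 16.2
p [ 486.974 -225.149   56.255]
yang -1.5679323160648566
tool_d [ 0.255  0.353 -0.525]
f [ 0.3   -0.652  0.202]
grip 0.45396325767529094
x [-0.  0. -1.]
q7 -1.2514686348017263
roll -0.0011359892699598362
tool_d_after_roll [ 0.255  0.353 -0.524]
```

View pics/g3c.png

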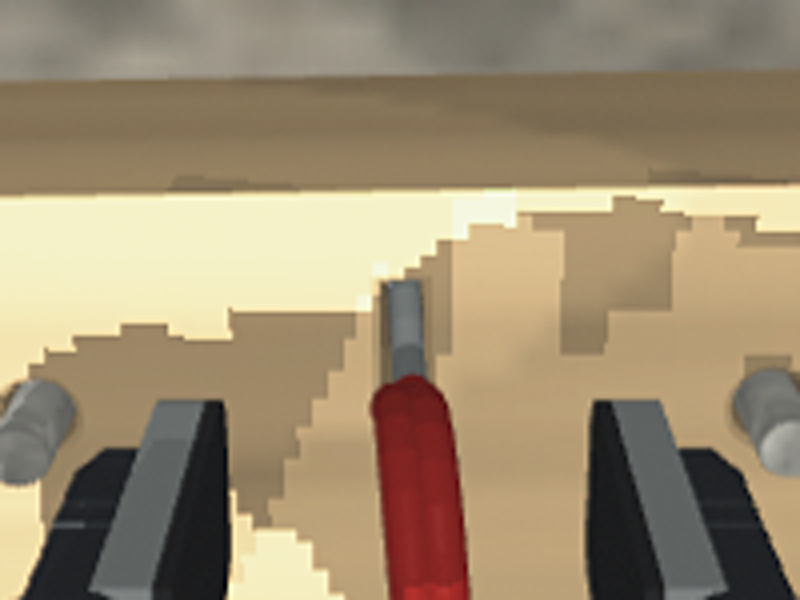

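View pics/g4c.png

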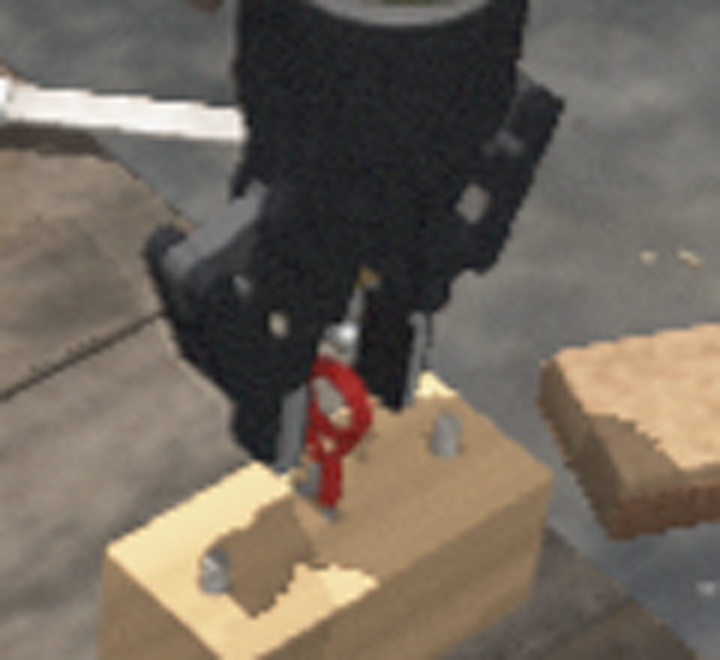

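>>> move_arm --deltas "4 0 0 0; 0 0 0 0; 0 0 0 0; 0 0 0 0; 0 0 0 0; 0 0 0 0" --claw 1 --newtons 40

```text
time: 16.95
eef_pos: [486.9, -225.2, 52.3]
tool_rot: [-0.64, 1.571, 2.504]
contact_force: [-1.0, 0.1, -0.6]
grip_width: 0.109
```

```bash
python3 - <<'E'
from h import *
snap("g5","wrist",(220,200,200,150),4); snap("g6","scene",(330,150,120,110),6); togo([487.5,-225.5,56],np.pi/2+0.004)
E
```

```text
t 17.05
p [ 486.877 -225.183   52.26 ]
yang -1.5679681114276214
tool_d [-3.741  0.319 -0.622]
f [-1.082  0.018 -0.813]
grip 0.10148294425057808
x [-0.  0. -1.]
q7 -1.2524571678895793
roll -0.001171784632724382
tool_d_after_roll [-3.741  0.319 -0.621]
```

View pics/g5c.png

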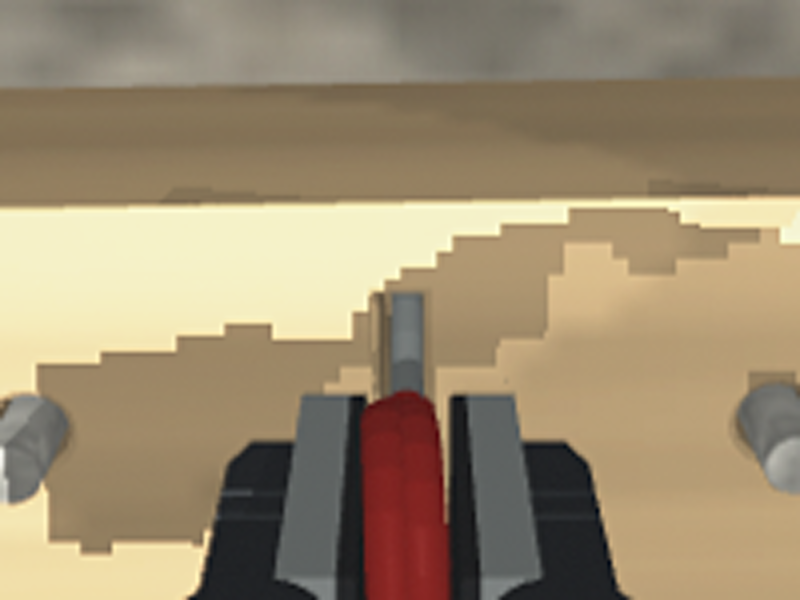

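View pics/g6c.png

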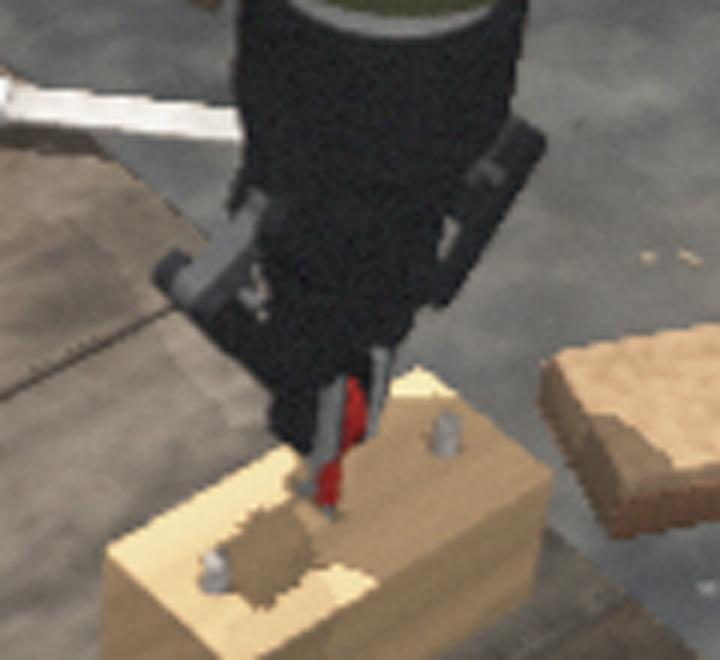

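>>> move_arm --deltas "-8 0 0 0; -10 0 0 0; -10 0 0 0; -10 0 0 0; -10 0 0 0; -15 0 0 0; -20 0 0 0; -30 0 0 0; -30 0 0 0; -20 0 0 0; 0 0 0 0; 0 0 0 0"

```text
time: 18.55
eef_pos: [486.6, -225.1, 214.6]
tool_rot: [-0.463, 1.57, 2.682]
contact_force: [-0.5, -0.6, -0.7]
grip_width: 0.099
```

```bash
python3 - <<'E'
from h import *
snap("g7","wrist"); snap("g8","scene",(300,100,160,140),5); togo([487.5,-225.5,56],np.pi/2+0.004)
E
```

```text
t 18.65
p [ 486.33  -224.973  214.121]
yang -1.5679905926127315
tool_d [158.118   0.676  -1.468]
f [ 0.715  0.812 -0.24 ]
grip 0.10439763414091113
x [-0.002  0.001 -1.   ]
q7 -1.2256422933645221
roll -0.0011942658178352161
tool_d_after_roll [158.118   0.678  -1.467]
```

View pics/g7.png

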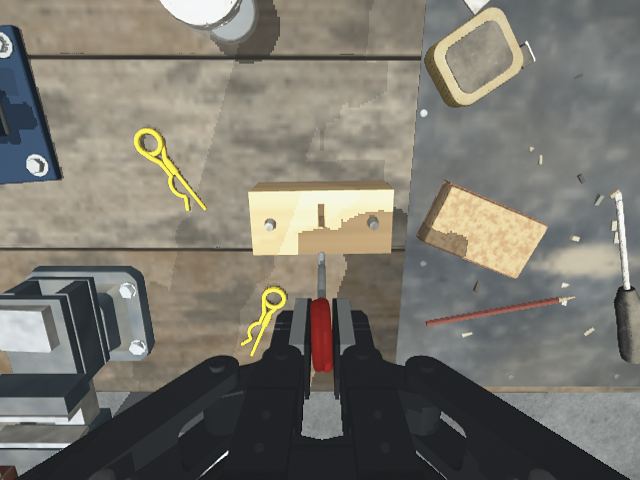

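View pics/g8c.png

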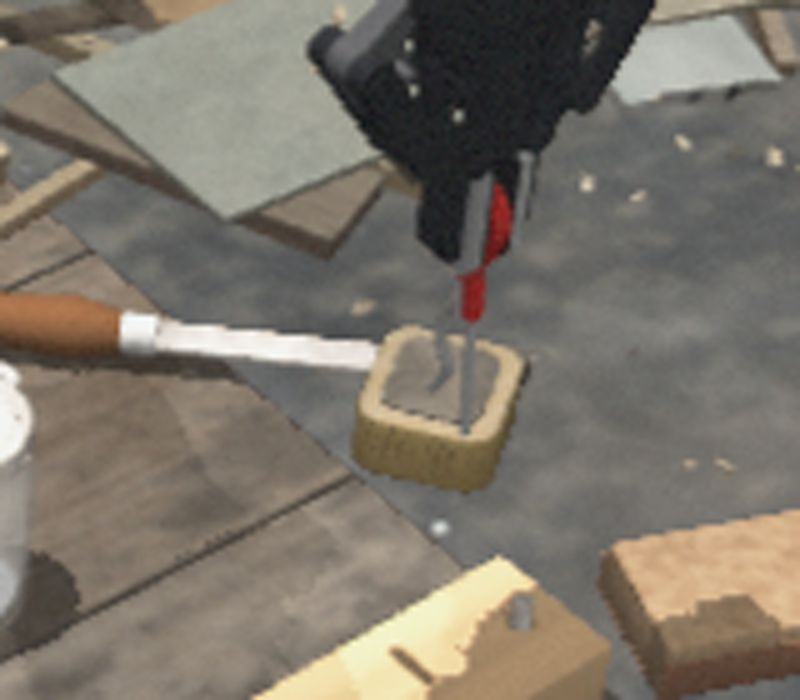

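```bash
python3 - <<'E'
from h import *
P=pickle.load(open("g8.pkl","rb"))
o,d=ray("scene",(300+465/5-.4,100+432/5-.4),P)
X=o+d*(-225-o[1])/d[1]; print("tip",X)
s,p,R=tool()
# predict
for dx in(-2.1,-1.2,0): print(dx,(proj("scene",p+[dx,0,-38],P)-[300,100])*5+2)
# vertical line check: top of the grey leg just under red shoulder
o,d=ray("scene",(300+471/5-.4,100+322/5-.4),P); print("shoulder",o+d*(-225-o[1])/d[1])
E
```

```text
tip [ 478.693 -225.     174.509]
-2.1 [454.212 419.406]
-1.2 [452.391 417.959]
0 [449.967 416.032]
shoulder [ 482.772 -225.     218.049]
```

```bash
python3 - <<'E'
from h import *
t=h2w(-3,-35.5,150); print(t); togo(t,np.pi/2+.07)
E
```

```text
[575.09   72.577 150.   ]
t 18.65
p [ 486.33  -224.973  214.121]
yang -1.5679905926127315
tool_d [  64.225 -297.241  -89.717]
f [ 0.715  0.812 -0.24 ]
grip 0.10439763414091113
x [-0.002  0.001 -1.   ]
q7 -1.2256422933645221
roll -0.06719426581783505
tool_d_after_roll [  64.225 -290.546 -109.472]
```

>>> move_arm --deltas "0 0 0 -0.067; 0 -40 -15 0; 0 -40 -15 0; 0 -40 -15 0; 0 -40 -15 0; 0 -40 -15 0; 0 -40 -15 0; 0 -30 -12 0; 0 -20 -7 0; 0 0 0 0; 0 0 0 0; 0 0 0 0"

```text
time: 20.15
eef_pos: [575.4, 70.1, 215.2]
tool_rot: [1.105, 1.57, -1.969]
contact_force: [-0.3, -0.9, -0.6]
grip_width: 0.101
```

```bash
python3 - <<'E'
from h import *
togo(h2w(-3,-35.5,150),np.pi/2+.07);snap("i1","wrist");snap("i2","scene")
t=h2w(-3,-35.5,150); print(t); togo(t,np.pi/2+.07)
E
```

```text
t 20.15
p [575.39   70.074 215.18 ]
yang -1.503031556026978
tool_d [65.178 -2.556  0.11 ]
f [-0.316 -0.88  -0.596]
grip 0.10078787462062866
x [-0.    -0.001 -1.   ]
q7 -1.7697404826958105
roll -0.002235229232081082
tool_d_after_roll [65.178 -2.556  0.104]
[575.09   72.577 150.   ]
t 20.25
p [575.454  70.518 215.363]
yang -1.5026246773852714
tool_d [65.362 -2.099  0.226]
f [-0.094 -0.173 -0.4  ]
grip 0.10126987931313765
x [ 0. -0. -1.]
q7 -1.7699448822874708
roll -0.0018283505903751163
tool_d_after_roll [65.362 -2.099  0.222]
```

View pics/i1.png

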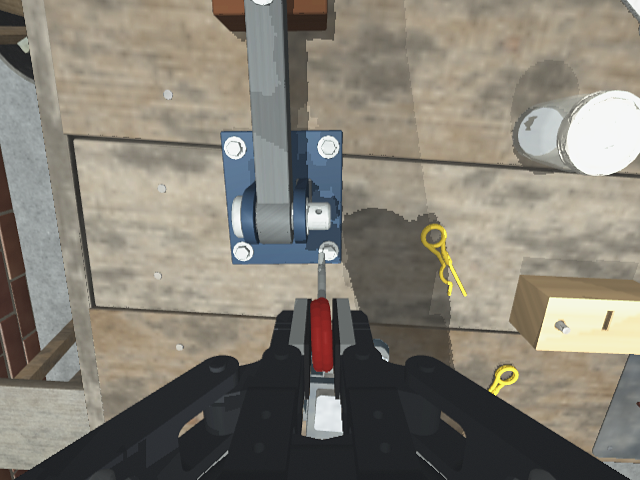

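View pics/i2.png

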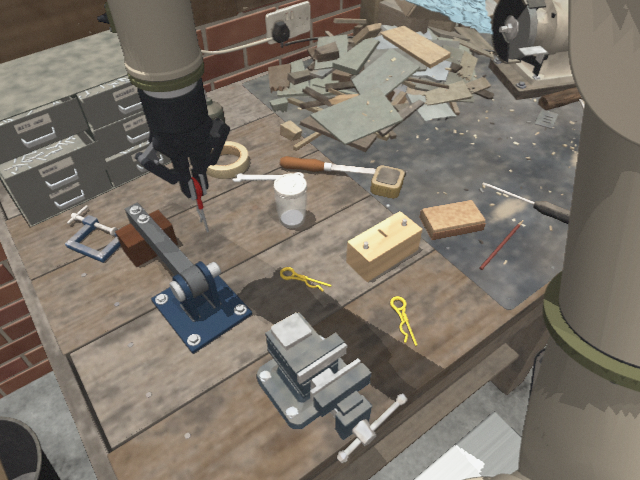

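>>> move_arm --deltas "20 -2 0 0; 20 0 0 0; 20 0 0 0; 0 0 0 0; 0 0 0 0"

```text
time: 20.88
eef_pos: [575.8, 73.5, 156.3]
tool_rot: [-3.06, 1.57, 0.151]
contact_force: [0.5, -0.6, -0.0]
grip_width: 0.105
```

```bash
python3 - <<'E'
from h import *
snap("i3","wrist",(220,200,200,150),4);snap("i4","scene",(150,200,110,110),6)
togo(h2w(-3,-35.5,150),np.pi/2+.07)
E
```

```text
t 20.98
p [576.006  73.715 156.56 ]
yang -1.5011532633077531
tool_d [6.558 1.072 1.005]
f [-0.149  0.147  0.131]
grip 0.10151488241015266
x [ 0.002  0.    -1.   ]
q7 -1.7863589799307877
roll -0.0003569365128566204
tool_d_after_roll [6.558 1.072 1.006]
```

View pics/i3c.png

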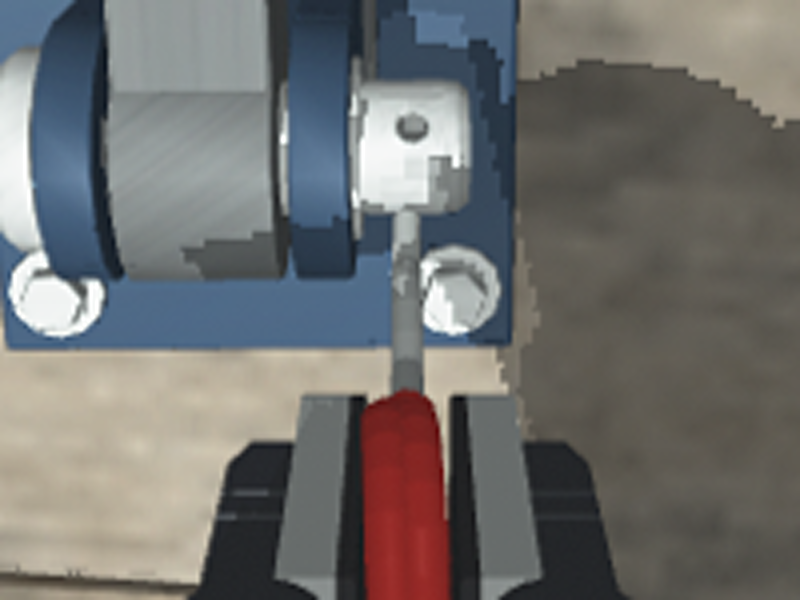

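View pics/i4c.png

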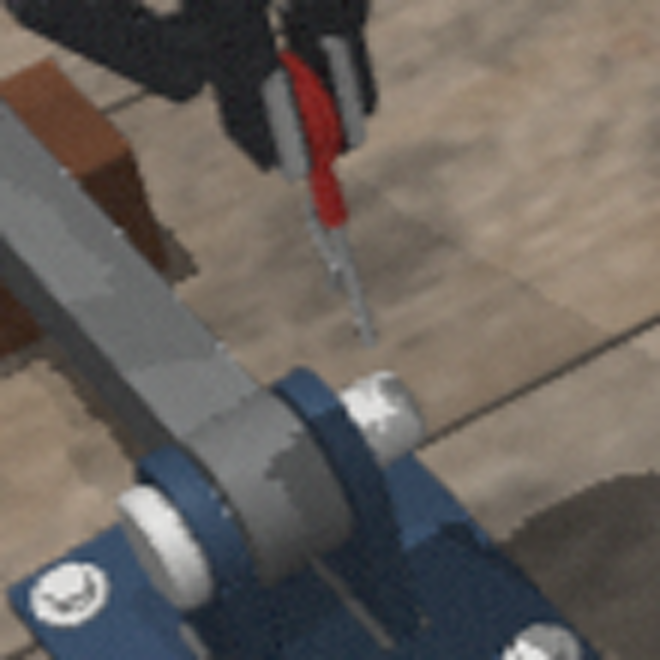

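```bash
python3 - <<'E'
from h import *
s,p,R=tool(); P=pickle.load(open("i4.pkl","rb")); W=pickle.load(open("i3.pkl","rb"))
im=cv2.imread("pics/i4.png")
l,t,w,h=150,200,110,110
k=6
cr=cv2.resize(im[t:t+h,l:l+w],None,fx=k,fy=k,interpolation=cv2.INTER_CUBIC)
def dot(X,c):
    u=(proj("scene",X,P)-[l,t]+.5)*k; cv2.circle(cr,(int(u[0]),int(u[1])),2,c,-1)
for a in np.linspace(0,2*np.pi,40):
    for y in(-46.5,-27.5): dot(h2w(12*np.sin(a),y,75+12*np.cos(a)),(0,255,0))
    dot(h2w(18.5*np.sin(a),35.5,75+18.5*np.cos(a)),(0,255,255))
    dot(h2w(24*np.sin(a),27.5,75+24*np.cos(a)),(255,255,0))
ph=w2h(p); print("TCP hitch",ph)
n=np.array([-np.sin(HY),np.cos(HY),0])
def inpl(uv):
    o,d=ray("scene",uv,P); X=o+d*((p-o)@n)/(d@n); return w2h(X)
print("tip",inpl((l+371/k-.5,t+341/k-.5)),"shoulder",inpl((l+337/k-.5,t+228/k-.5)))
for dx in (-8,-4,0): dot(h2w(ph[0]+dx,ph[1],ph[2]-38),(0,0,255))
cv2.imwrite("pics/i4m.png",cr)
# wrist: hole theta
hole=(220+413/4-.4,200+127/4-.4); print(hole,[proj("wrist",h2w(12*np.sin(q),-35.9,75+12*np.cos(q)),W) for q in(.5,.6,.7)])
E
```

```text
TCP hitch [ -2.007 -34.429 156.56 ]
tip [ -9.301 -34.429 117.537] shoulder [ -4.97  -34.429 158.296]
(322.85, 231.35) [array([322.415, 234.271]), array([322.412, 232.576]), array([322.409, 230.94 ])]
```

View pics/i4m.png

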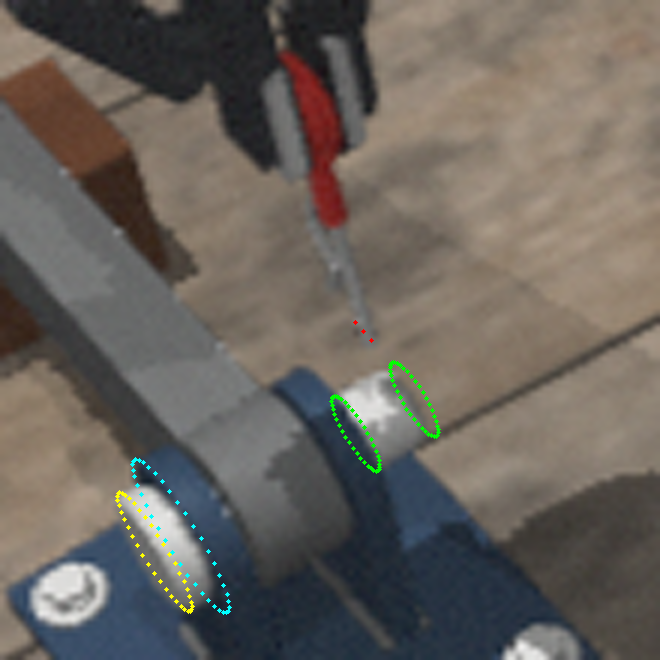

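>>> move_arm --deltas "0 1.2 -8 0; 0 0 -8.5 0; 8 0 0 0; 7 0 0 0; 0 0 0 0; 0 0 0 0; 0 0 0 0"

```text
time: 21.85
eef_pos: [592.0, 73.7, 140.7]
tool_rot: [-3.049, 1.57, 0.162]
contact_force: [0.2, 0.1, -0.4]
grip_width: 0.105
```

```bash
cat >> h.py <<'E'
def tiplook(nm,crop=(150,200,110,110),k=6):
    P,im=snap(nm,"scene",crop,k); return P
E
python3 - <<'E'
from h import *
snap("j1","wrist",(220,200,200,150),4);snap("j2","scene",(160,210,90,90),7)
s,p,R=tool(); print(w2h(p),s["contact_force"],s["time"])
E
```

```text
[ 13.96  -35.597 140.644] [-0.722 -0.02  -0.773] 21.95
```

View pics/j1c.png

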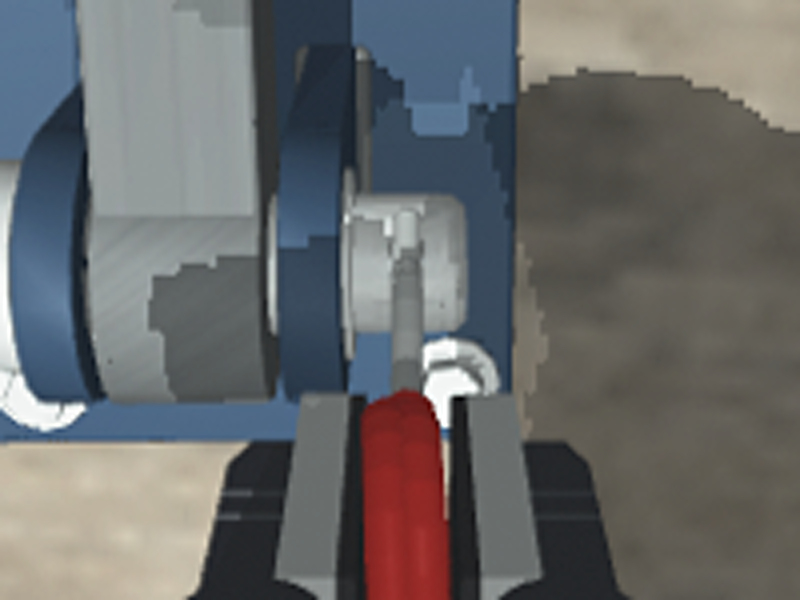

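View pics/j2c.png

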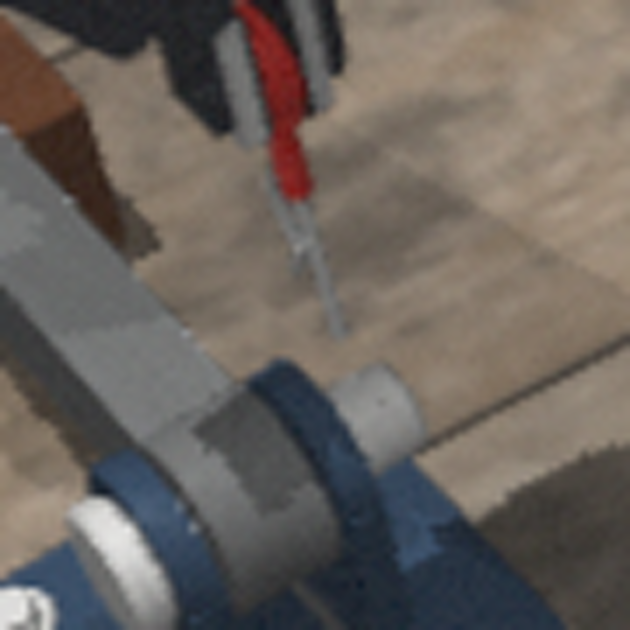

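```bash
cat >> h.py <<'E'
def inpl(nm,uv,p):
    P=pickle.load(open(nm+".pkl","rb")); n=np.array([-np.sin(HY),np.cos(HY),0])
    o,d=ray("scene",uv,P); return w2h(o+d*((p-o)@n)/(d@n))
E
python3 - <<'E'
from h import *
s,p,R=tool()
print("tip",inpl("j2",(160+341/7-.5,210+335/7-.5),p),"shoulder",inpl("j2",(160+299/7-.5,210+200/7-.5),p))
E
```

```text
tip [  7.562 -35.597  99.093] shoulder [ 12.423 -35.597 141.815]
```

>>> move_arm --deltas "5 0 0 0; 4 0 0 0; 0 0 0 0"

```text
time: 22.32
eef_pos: [591.5, 73.6, 130.7]
tool_rot: [-0.033, 1.57, -3.105]
contact_force: [0.3, -0.3, 0.1]
grip_width: 0.102
```

>>> move_arm --deltas "2 0 0 0; 0 0 0 0"

```text
time: 22.58
eef_pos: [591.8, 73.6, 129.2]
tool_rot: [-0.607, 1.571, 2.604]
contact_force: [-0.5, -0.2, -0.9]
grip_width: 0.102
```

>>> move_arm --deltas "2 0 0 0; 0 0 0 0"

```text
time: 22.82
eef_pos: [591.8, 73.6, 127.2]
tool_rot: [-0.28, 1.571, 2.932]
contact_force: [0.5, -1.1, 0.6]
grip_width: 0.103
```

>>> move_arm --deltas "2 0 0 0; 0 0 0 0"

```text
time: 23.08
eef_pos: [591.8, 73.6, 125.1]
tool_rot: [-0.067, 1.571, -3.138]
contact_force: [-0.4, -0.7, 0.7]
grip_width: 0.106
```

>>> move_arm --deltas "1 0 0 0; 0 0 0 0"

```text
time: 23.32
eef_pos: [591.9, 73.7, 124.3]
tool_rot: [-1.542, 1.571, 1.669]
contact_force: [0.7, -0.1, -0.7]
grip_width: 0.099
```

>>> move_arm --deltas "1 0 0 0; 0 0 0 0"

```text
time: 23.58
eef_pos: [592.1, 73.7, 123.7]
tool_rot: [-2.994, 1.57, 0.217]
contact_force: [-1.1, 0.5, 3.0]
grip_width: 0.104
```

>>> move_arm --deltas "1 0 0 0; 0 0 0 0"

```text
time: 23.82
eef_pos: [592.3, 73.8, 123.0]
tool_rot: [-3.033, 1.57, 0.179]
contact_force: [-0.7, -0.4, 4.4]
grip_width: 0.099
```

>>> move_arm --deltas "1 0 0 0; 0 0 0 0"

```text
time: 24.08
eef_pos: [592.2, 73.7, 121.2]
tool_rot: [-2.819, 1.57, 0.393]
contact_force: [2.3, 0.3, -0.3]
grip_width: 0.102
```

```bash
python3 - <<'E'
from h import *
snap("k1","wrist",(260,210,130,100),6);snap("k2","scene",(160,210,90,90),7)
s,p,R=tool(); print(w2h(p),s["contact_force"],s["time"])
E
```

```text
[ 14.002 -35.614 121.082] [ 2.657  0.836 -1.306] 24.175
```

View pics/k1c.png

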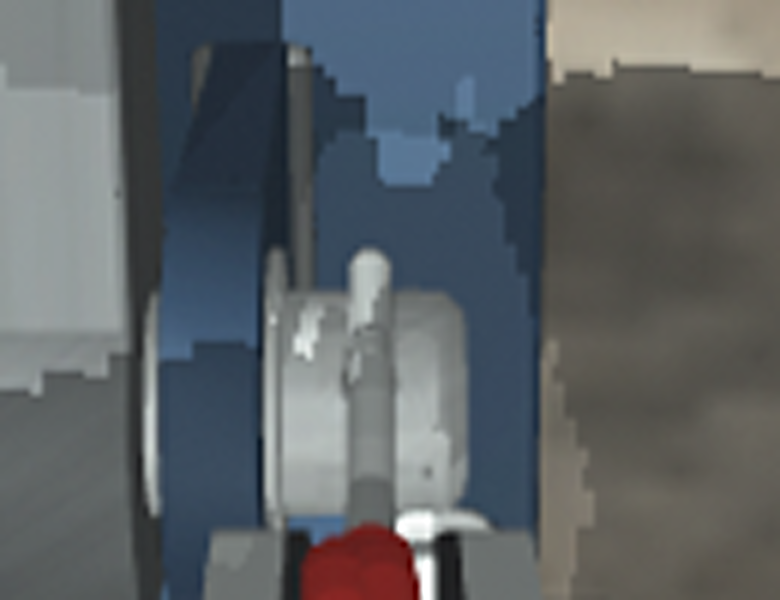

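View pics/k2c.png

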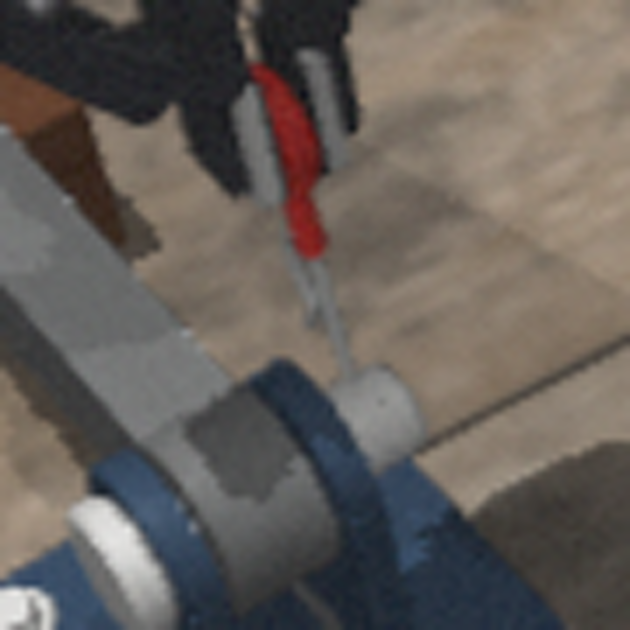

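>>> move_arm --deltas "0 0 1.5 0; 0 0 0 0"

```text
time: 24.42
eef_pos: [590.7, 73.6, 121.4]
tool_rot: [-2.977, 1.57, 0.235]
contact_force: [3.4, 0.5, -2.0]
grip_width: 0.101
```

>>> move_arm --deltas "0 0 1.5 0; 0 0 0 0"

```text
time: 24.68
eef_pos: [589.2, 73.5, 121.6]
tool_rot: [-3.039, 1.57, 0.173]
contact_force: [4.7, 0.9, -0.7]
grip_width: 0.109
```

>>> move_arm --deltas "0 0 1.5 0; 0 0 0 0"

```text
time: 24.92
eef_pos: [587.6, 73.3, 121.5]
tool_rot: [-3.075, 1.57, 0.136]
contact_force: [4.6, 0.6, -0.1]
grip_width: 0.101
```

>>> move_arm --deltas "0.5 0 1.5 0; 0 0 0 0"

```text
time: 25.18
eef_pos: [586.0, 73.3, 121.1]
tool_rot: [-3.087, 1.57, 0.124]
contact_force: [4.0, -0.1, 0.5]
grip_width: 0.103
```

>>> move_arm --deltas "0.5 0 1.5 0; 0 0 0 0"

```text
time: 25.42
eef_pos: [584.3, 73.2, 120.4]
tool_rot: [-2.418, 1.571, 0.793]
contact_force: [5.0, 1.1, 2.0]
grip_width: 0.102
```

```bash
python3 - <<'E'
from h import *
snap("l1","wrist",(260,210,130,100),6);snap("l2","scene",(160,210,90,90),7)
s,p,R=tool(); print(w2h(p),s["contact_force"],s["time"])
E
```

```text
[  6.287 -35.544 120.395] [3.332 0.233 1.117] 25.525
```

View pics/l1c.png

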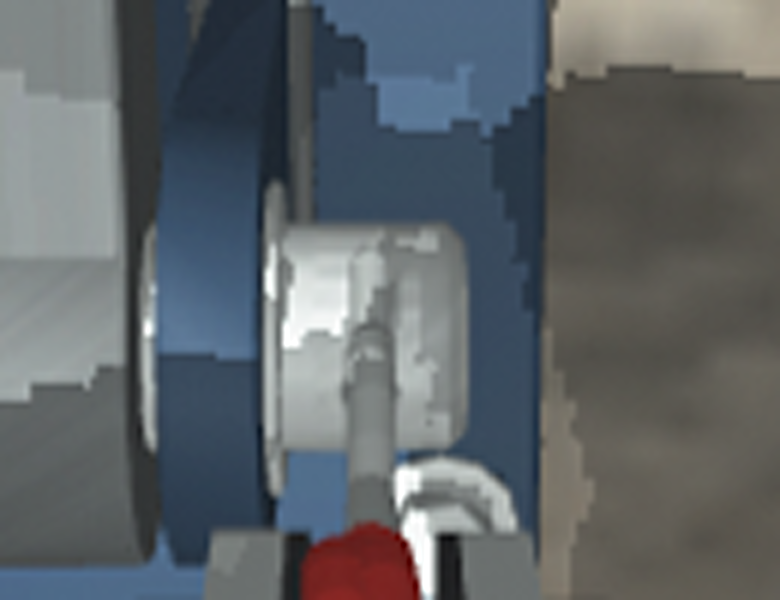

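View pics/l2c.png

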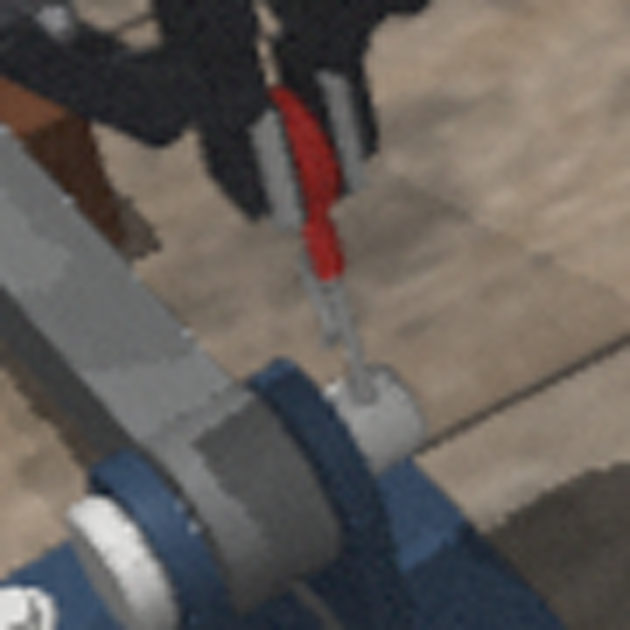

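```bash
python3 - <<'E'
from h import *
s,p,R=tool()
print("tip",inpl("l2",(160+367/7-.5,210+398/7-.5),p),"shoulder",inpl("l2",(160+328/7-.5,210+278/7-.5),p))
P=pickle.load(open("l2.pkl","rb"))
for th in(.5,.3,.1,0,-.1,-.3): print(th,(proj("scene",h2w(12*np.sin(th),-35.7,75+12*np.cos(th)),P)-[160,210]+.5)*7)
E
```

```text
tip [  1.131 -35.544  81.86 ] shoulder [  6.702 -35.544 120.092]
0.5 [354.695 376.346]
0.3 [359.047 379.279]
0.1 [364.044 383.815]
0 [366.721 386.63 ]
-0.1 [369.482 389.775]
-0.3 [375.142 396.92 ]
```

>>> move_arm --deltas "1.5 0 0.2 0; 0 0 0 0"

```text
time: 25.78
eef_pos: [584.3, 73.2, 118.6]
tool_rot: [-2.099, 1.571, 1.112]
contact_force: [5.0, 0.9, -0.0]
grip_width: 0.106
```

>>> move_arm --deltas "1.5 0 0.2 0; 0 0 0 0"

```text
time: 26.02
eef_pos: [584.3, 73.1, 117.3]
tool_rot: [-2.862, 1.57, 0.35]
contact_force: [5.1, 1.0, 1.3]
grip_width: 0.101
```

>>> move_arm --deltas "1.5 0 0.2 0; 0 0 0 0"

```text
time: 26.28
eef_pos: [584.2, 73.3, 115.9]
tool_rot: [-2.785, 1.57, 0.427]
contact_force: [6.2, 0.2, 0.2]
grip_width: 0.102
```

>>> move_arm --deltas "2 0 0 0; 0 0 0 0"

```text
time: 26.52
eef_pos: [584.2, 73.2, 113.7]
tool_rot: [-2.764, 1.57, 0.448]
contact_force: [6.2, 0.6, -0.3]
grip_width: 0.109
```

>>> move_arm --deltas "2 0 0 0; 0 0 0 0"

```text
time: 26.78
eef_pos: [584.2, 73.2, 111.9]
tool_rot: [-2.789, 1.57, 0.423]
contact_force: [5.1, 0.5, 0.4]
grip_width: 0.103
```

>>> move_arm --deltas "2 0 0 0; 0 0 0 0"

```text
time: 27.02
eef_pos: [584.3, 73.3, 110.1]
tool_rot: [-2.876, 1.57, 0.336]
contact_force: [5.0, 0.7, 2.7]
grip_width: 0.104
```

```bash
python3 - <<'E'
from h import *
snap("m2","scene",(160,210,90,90),7)
s,p,R=tool(); print(w2h(p),s["contact_force"],s["time"])
E
```

```text
[  6.283 -35.461 110.112] [6.131 0.905 1.254] 27.075
```

View pics/m2c.png

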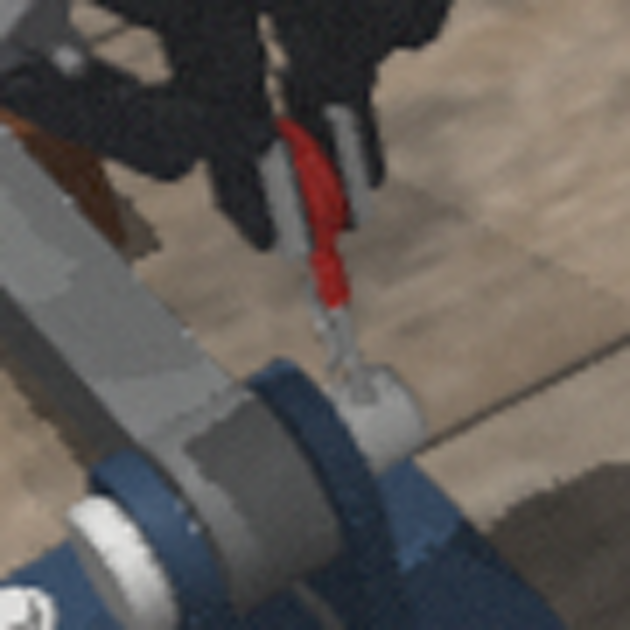

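>>> move_arm --deltas "2 0 0.4 0; 0 0 0 0"

```text
time: 27.32
eef_pos: [584.2, 73.3, 108.4]
tool_rot: [-2.98, 1.569, 0.231]
contact_force: [6.1, 0.9, 3.2]
grip_width: 0.103
```

>>> move_arm --deltas "2 0 0.3 0; 0 0 0 0"

```text
time: 27.58
eef_pos: [583.7, 73.3, 106.2]
tool_rot: [-2.952, 1.569, 0.26]
contact_force: [6.8, 1.4, 2.6]
grip_width: 0.101
```

>>> move_arm --deltas "2 0 0.3 0; 0 0 0 0"

```text
time: 27.82
eef_pos: [583.3, 73.2, 104.0]
tool_rot: [-2.857, 1.57, 0.354]
contact_force: [5.6, -0.5, 1.3]
grip_width: 0.104
```

>>> move_arm --deltas "2 0 0.3 0; 0 0 0 0"

```text
time: 28.08
eef_pos: [583.1, 73.1, 101.9]
tool_rot: [-2.91, 1.57, 0.302]
contact_force: [6.8, 0.4, 1.5]
grip_width: 0.105
```

>>> move_arm --deltas "2 0 0.3 0; 0 0 0 0"

```text
time: 28.32
eef_pos: [582.9, 73.1, 100.0]
tool_rot: [-2.931, 1.569, 0.28]
contact_force: [7.1, 0.2, 1.4]
grip_width: 0.101
```

>>> move_arm --deltas "2 0 0.3 0; 0 0 0 0"

```text
time: 28.58
eef_pos: [582.7, 73.1, 98.0]
tool_rot: [-2.958, 1.569, 0.254]
contact_force: [6.2, 0.2, 0.2]
grip_width: 0.1
```

```bash
python3 - <<'E'
from h import *
snap("n2","scene",(160,210,90,90),7);snap("n1","wrist",(240,200,160,120),5)
s,p,R=tool(); print(w2h(p),s["contact_force"],s["time"])
E
```

```text
[  4.608 -35.506  97.977] [6.892 0.874 0.862] 28.675
```

View pics/n2c.png

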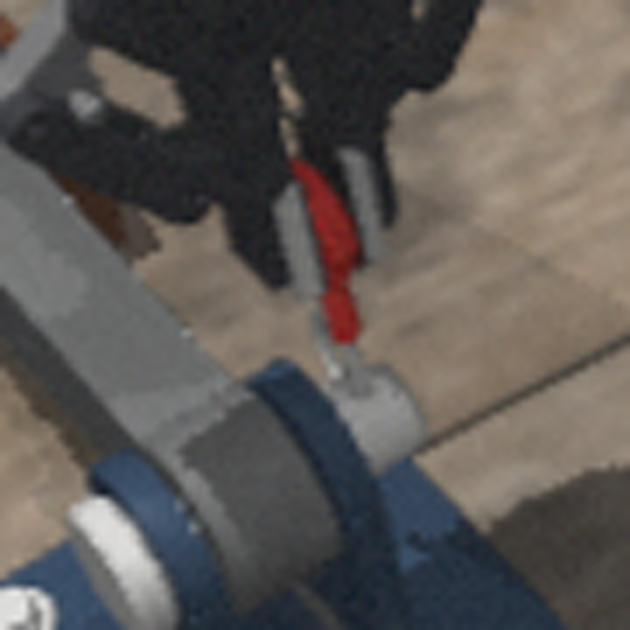

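View pics/n1c.png

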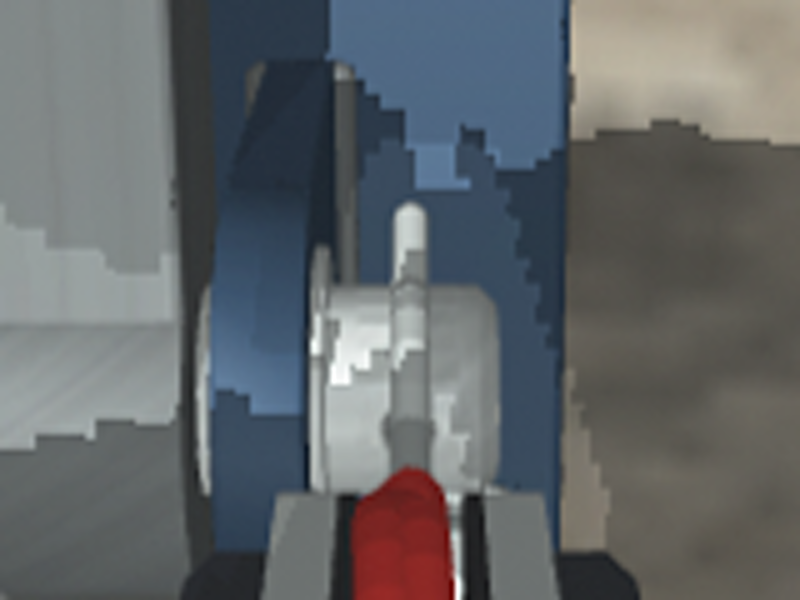

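>>> move_arm --deltas "2 0 0 0; 0 0 0 0"

```text
time: 28.92
eef_pos: [582.7, 73.1, 96.0]
tool_rot: [-2.957, 1.569, 0.254]
contact_force: [6.8, 0.6, 0.9]
grip_width: 0.103
```

>>> move_arm --deltas "2 0 0 0; 0 0 0 0"

```text
time: 29.18
eef_pos: [582.6, 73.1, 93.9]
tool_rot: [-2.913, 1.569, 0.298]
contact_force: [6.6, 1.5, -0.3]
grip_width: 0.101
```

>>> move_arm --deltas "2 0 0 0; 0 0 0 0"

```text
time: 29.42
eef_pos: [582.5, 73.1, 91.8]
tool_rot: [-2.87, 1.57, 0.342]
contact_force: [7.0, 1.0, 0.4]
grip_width: 0.1
```

>>> move_arm --deltas "2 0 0 0; 0 0 0 0"

```text
time: 29.68
eef_pos: [582.4, 73.0, 89.5]
tool_rot: [-2.789, 1.57, 0.422]
contact_force: [7.2, 1.0, -1.1]
grip_width: 0.103
```

>>> move_arm --deltas "2 0 0 0; 0 0 0 0"

```text
time: 29.92
eef_pos: [582.3, 73.0, 87.5]
tool_rot: [-2.688, 1.57, 0.523]
contact_force: [7.6, -0.1, -0.9]
grip_width: 0.1
```

```bash
python3 - <<'E'
from h import *
snap("o2","scene",(160,210,90,90),7);snap("o1","wrist",(240,200,160,120),5)
s,p,R=tool(); print(w2h(p),s["contact_force"],s["time"])
E
```

```text
[  4.247 -35.624  87.495] [ 7.134  0.709 -1.607] 30.025
```

View pics/o2c.png

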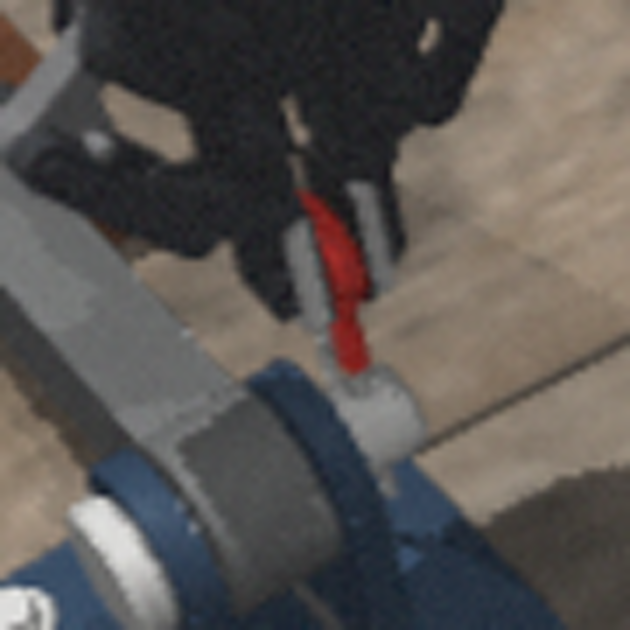

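View pics/o1c.png

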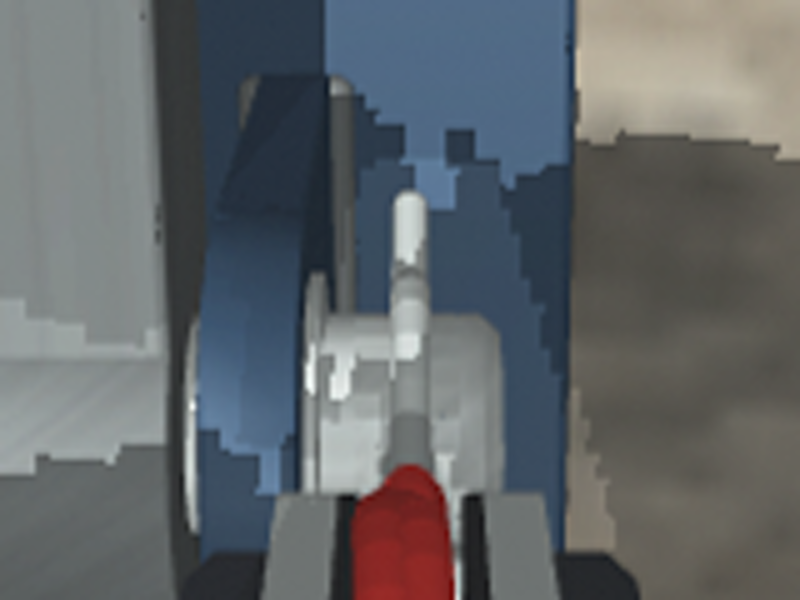

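>>> move_arm --deltas "2 0 0 0; 0 0 0 0"

```text
time: 30.28
eef_pos: [582.2, 73.0, 85.3]
tool_rot: [-2.519, 1.57, 0.692]
contact_force: [8.2, 0.6, -2.9]
grip_width: 0.105
```

>>> move_arm --deltas "2 0 0 0; 0 0 0 0"

```text
time: 30.52
eef_pos: [582.0, 72.9, 83.1]
tool_rot: [-1.376, 1.571, 1.835]
contact_force: [7.7, 0.2, -4.0]
grip_width: 0.101
```

>>> move_arm --deltas "1 0 0 0; 0 0 0 0"

```text
time: 30.78
eef_pos: [582.0, 72.9, 82.3]
tool_rot: [-1.442, 1.571, 1.77]
contact_force: [7.1, 0.4, -2.7]
grip_width: 0.104
```

>>> move_arm --deltas "1 0 0 0; 0 0 0 0"

```text
time: 31.02
eef_pos: [582.0, 72.9, 81.4]
tool_rot: [-1.986, 1.571, 1.225]
contact_force: [7.1, -0.0, -1.8]
grip_width: 0.101
```

>>> move_arm --deltas "1 0 0 0; 0 0 0 0"

```text
time: 31.28
eef_pos: [582.0, 72.9, 80.4]
tool_rot: [-1.417, 1.571, 1.795]
contact_force: [6.3, 0.7, -1.5]
grip_width: 0.108
```

>>> move_arm --deltas "1 0 0 0; 0 0 0 0"

```text
time: 31.52
eef_pos: [581.9, 73.0, 79.5]
tool_rot: [-1.202, 1.571, 2.009]
contact_force: [6.0, -0.0, -0.6]
grip_width: 0.105
```

```bash
python3 - <<'E'
from h import *
snap("p2","scene",(160,210,90,90),7);snap("p1","wrist",(240,200,160,120),5)
s,p,R=tool(); print(w2h(p),s["contact_force"],s["time"])
E
```

```text
[  3.855 -35.619  79.505] [5.852 0.215 0.218] 31.625
```

View pics/p2c.png

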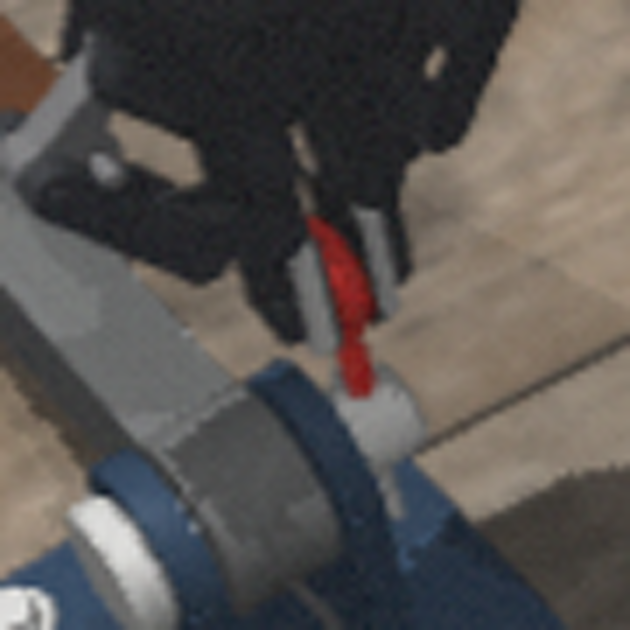

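View pics/p1c.png

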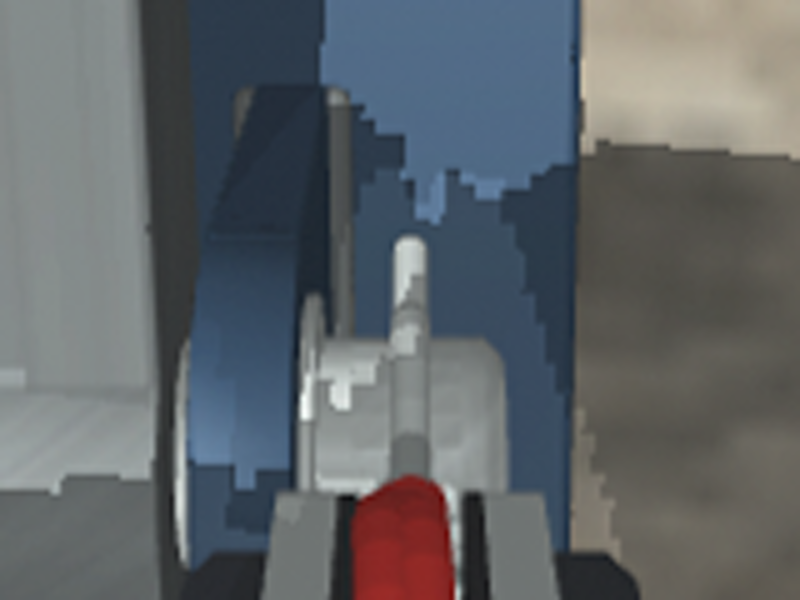

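>>> move_arm --deltas "1 0 0 0; 0 0 0 0"

```text
time: 31.88
eef_pos: [582.0, 72.9, 78.8]
tool_rot: [-2.409, 1.571, 0.802]
contact_force: [5.3, 1.2, 1.6]
grip_width: 0.1
```

>>> move_arm --deltas "1 0 0 0; 0 0 0 0"

```text
time: 32.12
eef_pos: [582.1, 73.0, 78.4]
tool_rot: [3.135, 1.57, 0.063]
contact_force: [3.6, 0.2, 6.8]
grip_width: 0.103
```

>>> move_arm --deltas "1 0 0 0; 0 0 0 0"

```text
time: 32.38
eef_pos: [582.4, 73.0, 78.1]
tool_rot: [3.08, 1.569, 0.009]
contact_force: [3.1, 0.1, 10.8]
grip_width: 0.101
```

>>> move_arm --deltas "-2.5 0 0 0; 0 0 0 0; 0 0 0 0"

```text
time: 32.75
eef_pos: [581.9, 72.9, 79.2]
tool_rot: [-1.988, 1.571, 1.223]
contact_force: [5.6, 0.9, 2.0]
grip_width: 0.104
```

>>> move_arm --deltas "0 0 0 0; 0 0 0 0; 0 0 0 0; 0 0 0 0" --claw 0.65

```text
time: 33.25
eef_pos: [581.6, 73.0, 79.1]
tool_rot: [-0.068, 1.57, -3.139]
contact_force: [-0.4, -0.3, 0.8]
grip_width: 0.352
```

```bash
python3 - <<'E'
from h import *
snap("q2","scene",(160,210,90,90),7);snap("q1","wrist",(240,200,160,120),5)
s,p,R=tool(); print(w2h(p),s["contact_force"],s["time"],s["grip_width"])
E
```

```text
[  3.691 -35.601  79.268] [ 0.017 -0.132 -0.299] 33.35 0.34938195022414814
```

View pics/q1c.png

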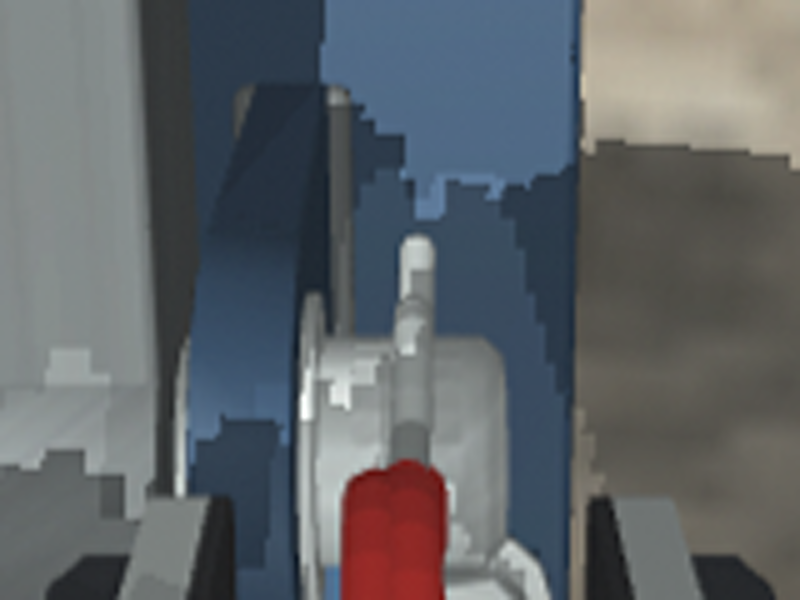

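View pics/q2c.png

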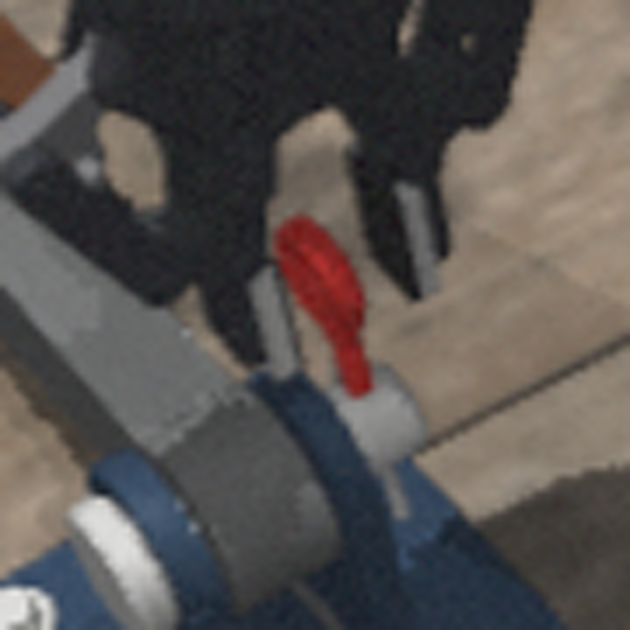

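Clip released and standing in the pin. Retreat straight up and check again.

>>> move_arm --deltas "-5 0 0 0; -15 0 0 0; -30 0 0 0; -40 0 0 0; -40 0 0 0; 0 0 0 0; 0 0 0 0"

```text
time: 34.22
eef_pos: [581.9, 72.9, 209.8]
tool_rot: [3.137, 1.57, 0.065]
contact_force: [-0.3, -0.1, -0.4]
grip_width: 0.347
```

```bash
python3 - <<'E'
from h import *
snap("r2","scene",(140,200,110,110),6);P,im=snap("r1","wrist",(220,120,200,150),4)
s,p,R=tool(); print(w2h(p),s["contact_force"],s["time"],s["grip_width"])
for c in("wrist","scene"):
  for q in("clip_coil","clip_tip","clip_bow","pin_head"): print(c,q,[(round(d["confidence"],2),d["location"]) for d in nets.place_of(c,q)][:3])
print("pred hole/bow",proj("wrist",h2w(0,-36,75),P),"coil",proj("wrist",h2w(4,-36,125),P),proj("scene",h2w(0,-36,75)),proj("scene",h2w(4,-36,125)))
E
```

```text
[  3.22  -35.733 208.506] [-0.222  0.307  0.684] 34.325 0.3489630472633809
wrist clip_coil [(0.91, [321.3, 235.7]), (0.67, [435.6, 240.8]), (0.58, [510.2, 382.9])]
wrist clip_tip [(0.85, [322.4, 217.1]), (0.8, [469.8, 301.3])]
wrist clip_bow [(0.69, [456.7, 279.6]), (0.57, [320.8, 227.2])]
wrist pin_head [(0.9, [238.3, 221.2])]
scene clip_coil [(0.67, [286.5, 274.9]), (0.62, [398.9, 299.3]), (0.48, [203.0, 248.4])]
scene clip_tip [(0.84, [334.7, 285.6]), (0.62, [202.6, 304.7]), (0.61, [414.8, 348.0])]
scene clip_bow [(0.83, [410.6, 327.2]), (0.76, [311.3, 278.5]), (0.55, [213.3, 269.9])]
scene pin_head [(0.57, [174.2, 292.9])]
pred hole/bow [321.098 225.747] coil [321.017 238.693] [213.168 269.234] [206.991 248.012]
```

View pics/r1c.png

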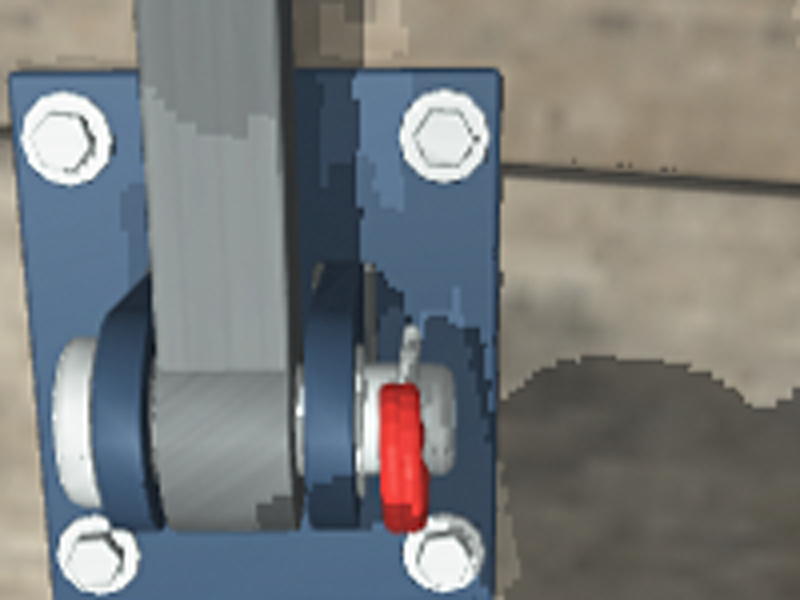

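View pics/r2c.png

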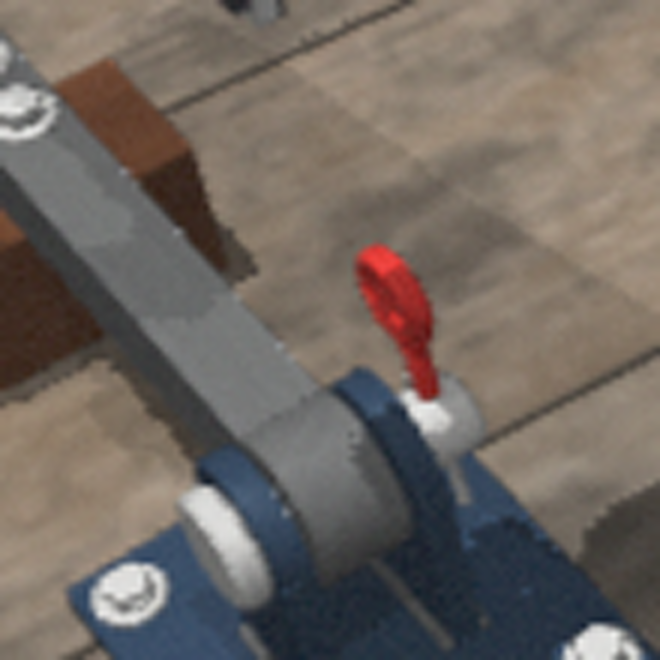

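```bash
python3 - <<'E'
from h import *
print(ticket.finish_job()); print(manip.read_state()["time"])
E
```

```text
the job is handed in; nothing more can be done
None
the job is handed in; nothing more can be done
```

The drawbar is coupled and the job is handed in at about 35 s of the 72 s allowed. The system gave no verdict, so the results below are my own checks.

**What I did**
- **Pin:** I pushed the pin head until the force rose to about 13 N, and the pictures show it flat on the boss.
- **Clip:** I drew the red clip out of the block and felt for the hole mouth, found about 7 mm off the crown. I dropped the tip in, rolled the pin upright with the leg and slid the leg down.
- **Seating:** The sprung leg pulled the clip down by itself with about 4 N. I then pressed the shoulder onto the shank; the force on the tool there was about 11 N, the highest during insertion and under the 18 N limit. I unloaded it, let go and backed off straight up.

**Last checks**
- The pictures show the shoulder on the shank and the leg through the pin, coming out below.
- The network put the bow within 1 pixel of the expected hole centre in the scene camera. That detection had a confidence of 0.55.
- The clip stands tilted about 0.1 rad in its own plane. I judged it square to the pin within about 0.05 rad.
- The gripper was clear of everything. I did not re-measure the bystanders, but nothing I did went near them.

**What disagreed**
- The fingertips turned out to sit about 30 mm above the reported TCP. My first grasp therefore closed on top of the coil and missed it. It touched the coil with under 3 N, left the clip in the block, and I regrasped lower.
- Opening the sprung leg never showed the stated 3 to 8 N downward. I saw a steady sideways load of 5 to 8 N and then the snap-in pull.

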